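# Change the circuit board in a sloping spring clamp

### The arm

A 6-joint arm with a two-finger parallel gripper is mounted at the origin on a cart in front of the work surface, level with it; the furniture and walls round the work are solid. World frame = base frame: x ahead of the robot, y to its left, z up, the work surface at z = 0. Lengths are in m, angles in rad, forces in N, time in s.
With the tool pointing down it reaches from about 0.325 to 0.75 m from the base axis. Payload 7.6 kg.
Tool frame: the origin (TCP) lies midway between the tips of the shut fingers; the grasp point (between the pads) lies 19 mm behind it (manip.grip_depth is the distance from the TCP to the grasp point, in m); z points along the fingers, x is the direction in which the jaws open and shut, and the axes are right-handed (so a half turn about z gives the same grasp; the last joint's range is limited). The gripper opens to 85 mm and grips with 20 to 120 N. Pads are 22 mm wide; open, the fingers measure 114 mm over their backs; the gripper's body (76 mm by 85 mm) begins 54 mm behind the grasp point. The pads swing forward as they close: fully open they stand 13 mm farther back than shut.
Start: joints at [-1.273, 0.052, 1.401, -0, 1.689, -0.07], TCP at [0.189, -0.49, 0.231] pointing down, gripper open.
Joint ranges: [-2.9, 2.9], [-0.91, 2.17], [0.12, 2.37], [-1.06, 4.2], [0.26, 2.73], [-2.93, 2.93]. Speed limits (rad/s): [2.57, 2.57, 3.01, 3.14, 3.14, 3.14].

### API

Orientations are given as a 3x3 rotation matrix whose columns are the frame's x, y, z axes.
In Python, from cell import manip gives the robot as it stands.
- The arm moves only by the tool arm_command, never from a script. Its argument "motion" is a list that holds one entry, the list of rows, each a list of 4 numbers: the shift along the world's x, y, z in mm, then the turn about the world's z in degrees. In form: [[[x, y, z, turn], ...]]. A call has 1 to 20 rows; each row shifts and turns the commanded pose from where the row before left it; what a row does not reach is not made up. A row lasts 1/12 s, in which the tool goes at most 41.7 mm and 7.16 degrees, less where a joint would pass 70% of its speed; a pose out of reach is approached as far as the arm can. A call is refused whole if a number of a shift passes 41.7 or a number of a turn 7.16, either way. A call with a gripper value outside its range is refused whole. "gripper" is the finger opening in mm, from 0 to 85.4, set as the call begins (left out, the last holds). The fingers move at their own pace and stop on an object; "newtons" is the grip in N (left out, the last holds). Time passes only in rows, so rows that do not move let the fingers close. It gives the time, the measured TCP pose, the force and the opening at its end, in the units of the state.
- manip.sense(): the state, without advancing time (a new reading comes with each control period).
- manip.camera(name): name is "scene" or "top" or "wrist"; returns a dict with "img" (384x512x3 uint8, blue, green, red), "range_z" (384x512 float32, m along the optical axis (not along the pixel's ray), 0 where there is no reading), "fx", "fy", "cx", "cy" (pixels), "dist_coeffs" ([k1, k2, p1, p2, k3] as OpenCV has them; the pictures are not rectified), "view" (4x4, takes a point from world to camera coordinates); the wrist camera has in their place "hand_eye" (4x4, takes a point from camera to tool coordinates, whose origin is the TCP and whose axes are the tool frame's). Camera axes: x right, y down, z forward; pixel columns grow to the right and rows downward; lengths in m; the calibration is good to about 2 mm. A picture is of the moment at which its call begins: read the wrist's pose just before it.
- manip.hand_in(): hands the job in, once; it reports no verdict.
The state is a dict: "time": time; "joints": joint angles; "joint_velocities": joint speeds; "tau": joint torques, N m; "tcp_pos": TCP position; "ee_rot": TCP orientation; "wrist_force": force on the tool from outside, world axes, zero at the start; "moment": the same for the moment, N m; "finger_gap": opening from 0.0 (shut) to 1.0 (fully open).
Only numpy, scipy, OpenCV 4.12 (cv2) and the standard library are available. Lean on these libraries where they do the work, as an engineer would, in place of code of your own. Each camera call takes 0.05 s, during which the arm holds its last target.

### The job

Change over the circuit board in the sloping spring clamp: take the finished board out of the clamp and stand it in the empty bin, leaning back with its heat sink up just as the other board leans in its own bin, then clamp that other board in the clamp, heat sink outwards and about centred, both long edges home in the two grooved rails. The clamp is worked with the board itself, out and in: its upper edge pushes the spring rail up the slope until the lower edge can swing over the lip of the fixed rail, and the spring then closes on it. Set the boards down without dropping them, and leave the soap bottle, marker and hex key where they are.

Things in the scene. Friction and masses are not known exactly. Their poses are not given: they have to be found in the camera images.
- clamp: Sloping board clamp, a stand fixed to the bench, origin at the middle of its underside: 150 x 186 mm base, two aluminium side bars sloping up at 35 deg (inner faces at y = +-83 mm), black lower rail fixed between them, black upper rail that slides on the slope, cross bar with two spring barrels at the top, highest part 200 mm above the bench. Its front (-x) faces the robot.
- seat (a point): Where the centre of a board's heat sink is when the board is clamped; stays put as the upper rail moves. x points up the slope (35 deg above level, away from the robot), y level along the rails, z square out of the board's face. The middle of the board's thickness is 19.1 mm below it (-z). Any place along y within 12 mm is fine.
- lower_rail: Fixed lower rail. Origin: middle of the clamped board (mid-thickness), 19.1 mm below the seat; axes as the seat's. Both rails have a V groove along y facing the other rail, 7 mm deep, 14 mm wide at the mouth, 45 deg flanks, centred on z = 0; the rails stand 10 mm to either side of z = 0. The lower mouth and its lip are at x = -39.6 mm; a clamped board's edges lie 5.4 mm inside the mouths.
- upper_rail (a joint): Travel of the spring-loaded upper rail up the slope, m: 0 with a board clamped (groove's mouth then at x = 39.6 mm of the lower rail's frame), -0.008 at its lower stop when empty, at most 0.016. The spring presses it down the slope with about 5 N at 0, 0.2 N more per mm. A board must rise 6 mm from its clamped place for its lower edge to clear the lower lip; 10 mm is comfortable.
- old_board_sink (a point): Heat sink's centre of the finished board, in the clamp at the start. Both boards alike: 90 (x, across the rails) x 120 (y) x 3.2 mm green board, 0.1 to 0.2 kg, with an upright finned aluminium heat sink in mid-face, 44 (x) x 30 (y) x 35 mm tall, to be gripped across y. This point is 17.5 mm above the face, z points out of it. Other parts stand up to 12 mm, none at |x| < 20 mm beside the sink.
- new_board_sink (a point): Heat sink's centre of the other board, which leans in one of the bins at the start: lower long edge behind the front lip, upper long edge against the back wall, its face 23 deg from level, turned up and to the front. Same make and axes as the finished board; x points up the lean.
- bin_a: Bin in which the other board leans at the start; fixed, black, origin at the middle of its underside. Inside 84 (x, front to back) x 140 mm (y), floor 20 mm above the underside, walls 3 mm; front lip (-x, towards the robot) 53 mm high, back wall 106 mm, sides sloping up between. A leaning board's heat sink centre is 7 mm in front of the bin's middle and 57 mm above its underside.
- bin_b: Empty bin of the same make, fixed likewise, same origin and axes; the finished board goes here and comes to lean in the same way (23 deg from level).
- soap_bottle: White hand-wash bottle with a pump, 71 x 112 x 226 mm, standing; origin at the middle of its foot. Bystander.
- pen: Grey felt marker with black cap, lying, 125 x 12 x 13 mm; origin at the middle of its underside. Bystander.
- hexkey: Steel hex key lying flat, 83 x 30 x 7 mm; origin at the middle of its underside. Bystander.

How it is judged:
By the outcome, as a careful person would: the job done as asked, in the order asked, and still so for the second after the job is handed in, with the robot touching nothing.
It also fails if it takes over 61 s, if anything falls off the work surface, if the arm or the gripper's body presses on something with over 40 N, if the wrist force passes 120 N, or if a joint passes its speed limit or range.

## Working session

There is one attempt and no reset: what is moved stays moved. The work goes in short steps, Python scripts to look and compute and a tool call to move; the robot and the scene stay as the last step left them, time stands still between calls to the robot, and variables do not carry over. Pictures are saved under pics/ and viewed, and the job is handed in when it is done.

Besides the shell and the picture viewer there is one more tool, called after "Request:" by a JSON object that holds its "api" and its "payload", one argument or row to a line. arm_command: Moves the arm, as the interface text tells. Its arguments: {"type":"object","properties":{"motion":{"type":"array","items":{"type":"array","items":{"type":"array","items":{"type":"number"}}}},"gripper":{"type":"number"},"newtons":{"type":"number"}},"required":["motion"]}

```bash
ls; mkdir -p pics; python3 - <<'E'
from cell import manip
import cv2,numpy as np,pickle
s=manip.sense();print(s['time'],s['tcp_pos'],s['ee_rot'],s['finger_gap'])
for n in['scene','top','wrist']:
    c=manip.camera(n);pickle.dump((s,c),open(f'pics/{n}0.pkl','wb'))
    cv2.imwrite(f'pics/{n}0.png',c['img']);print(n,c['fx'],c['fy'],c['cx'],c['cy'],c['dist_coeffs'],np.round(c.get('view',c.get('hand_eye')),3).tolist())
E
```

```text
pics
0.0 [ 0.18870208 -0.48960355  0.23047571] [[ 3.59555208e-01 -9.33123704e-01 -4.53496916e-04]
 [-9.33122560e-01 -3.59555479e-01  1.46463640e-03]
 [-1.52974424e-03 -1.03449441e-04 -9.99998825e-01]] 1.0038473697698747
scene 427.8265804681564 427.8265804681564 253.13151368359036 185.4798031080804 [-0.08515124  0.          0.          0.          0.        ] [[-0.799, -0.601, 0.004, 0.376], [-0.264, 0.345, -0.901, 0.294], [0.54, -0.721, -0.434, 0.885], [0.0, 0.0, 0.0, 1.0]]
top 430.43050242170614 430.43050242170614 251.2134297148005 185.49180767539713 [-0.09046389  0.          0.          0.          0.        ] [[-0.02, -1.0, -0.016, -0.132], [-0.998, 0.021, -0.061, 0.552], [0.062, 0.014, -0.998, 1.296], [0.0, 0.0, 0.0, 1.0]]
wrist 270.99354329076556 270.99354329076556 251.8898993986138 188.68395559205334 [-0.01452451  0.          0.          0.          0.        ] [[1.0, 0.0, -0.0, 0.001], [-0.0, 0.947, 0.321, -0.083], [0.0, -0.321, 0.947, -0.143], [0.0, 0.0, 0.0, 1.0]]
```

View pics/scene0.png

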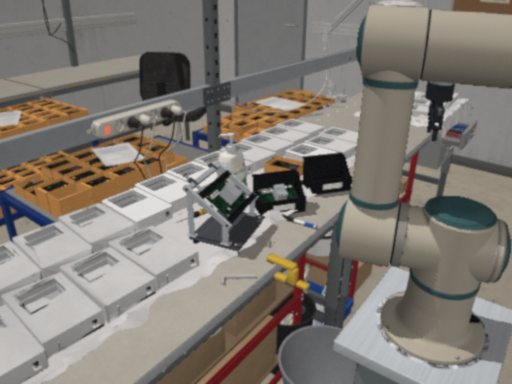

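View pics/top0.png

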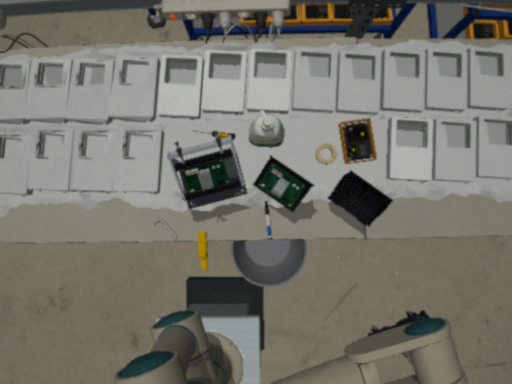

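View pics/wrist0.png

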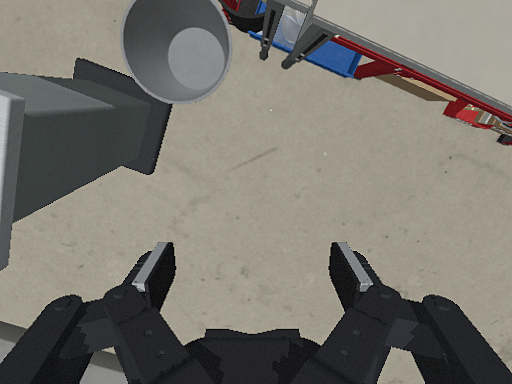

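```bash
cat > h.py <<'E'
import cv2,numpy as np,pickle
def cloud(s,c):
    z=c['range_z'];h,w=z.shape
    u,v=np.meshgrid(np.arange(w,dtype=np.float64),np.arange(h,dtype=np.float64))
    K=np.array([[c['fx'],0,c['cx']],[0,c['fy'],c['cy']],[0,0,1]])
    p=cv2.undistortPoints(np.stack([u.ravel(),v.ravel()],1)[:,None],K,np.array(c['dist_coeffs'],float))[:,0].reshape(h,w,2)
    P=np.dstack([p[...,0]*z,p[...,1]*z,z]).astype(float)
    if 'view' in c: T=np.linalg.inv(c['view'])
    else:
        T=np.eye(4);T[:3,:3]=s['ee_rot'];T[:3,3]=s['tcp_pos'];T=T@np.array(c['hand_eye'])
    W=P@T[:3,:3].T+T[:3,3];W[z==0]=np.nan
    return W
def load(n): return pickle.load(open(f'pics/{n}.pkl','rb'))
def snap(n,cam='wrist'):
    from cell import manip
    s=manip.sense();c=manip.camera(cam);pickle.dump((s,c),open(f'pics/{n}.pkl','wb'));cv2.imwrite(f'pics/{n}.png',c['img']);return s,c
E
python3 - <<'E'
from h import *
s,c=load('top0');W=cloud(s,c)
for uv in[(207,172),(283,183),(360,199),(176,152),(232,142),(190,207),(244,191),(270,158),(255,186),(292,210),(312,187),(350,173),(330,199),(370,223),(390,200)]:
    print(uv,np.round(W[uv[1],uv[0]]*1000))
im=c['img'][110:240,140:410];cv2.imwrite('pics/topc.png',cv2.resize(im,None,fx=2.9,fy=2.9,interpolation=cv2.INTER_CUBIC))
E
```

```text
(207, 172) [581. -25. 151.]
(283, 183) [ 551. -237.   78.]
(360, 199) [ 501. -471.   28.]
(176, 152) [634.  56. 178.]
(232, 142) [nan nan nan]
(190, 207) [488.  43.  29.]
(244, 191) [ 533. -121.   28.]
(270, 158) [ 621. -200.  108.]
(255, 186) [ 546. -155.   52.]
(292, 210) [ 472. -263.   52.]
(312, 187) [ 542. -329.   10.]
(350, 173) [ 575. -428.   98.]
(330, 199) [ 502. -375.   56.]
(370, 223) [ 429. -495.   44.]
(390, 200) [ 495. -538.  107.]
```

View pics/topc.png

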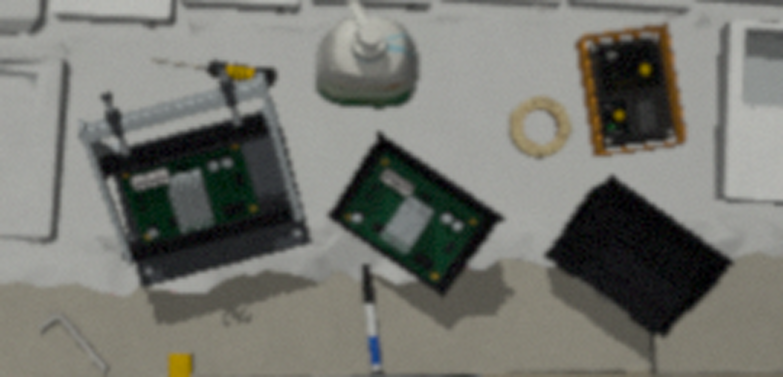

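Request:
{"api": "arm_command", "payload": {
  "motion": [
    [[10,9,12,7],[12,9,12,7],[15,9,12,7],[17,9,12,7],[17,9,12,7],[17,9,10,7],[17,9,10,7],[17,9,10,7],[17,9,10,7],[17,9,0,7],[17,9,0,7],[17,9,0,7],[17,9,0,7],[17,9,0,7],[17,9,0,7],[17,9,0,7],[17,9,0,7],[17,8,0,7],[15,0,0,0],[5,0,0,0]]
  ],
  "gripper": 85
}}

```text
time: 1.82
tcp_pos: [0.5022, -0.3281, 0.3303]
ee_rot: [[0.542, 0.84, -0.001], [0.84, -0.542, 0.001], [0.0, -0.001, -1.0]]
wrist_force: [-0.4, -0.8, -0.7]
finger_gap: 0.996
```

```bash
python3 - <<'E'
from h import *
s,c=snap('w1');print(s['tcp_pos'],s['ee_rot'][:,0])
cv2.imwrite('pics/w1b.png',cv2.resize(c['img'],(800,600)))
E
```

```text
[ 0.50224119 -0.32812127  0.33034056] [5.42054900e-01 8.40342953e-01 4.55708936e-04]
```

View pics/w1b.png

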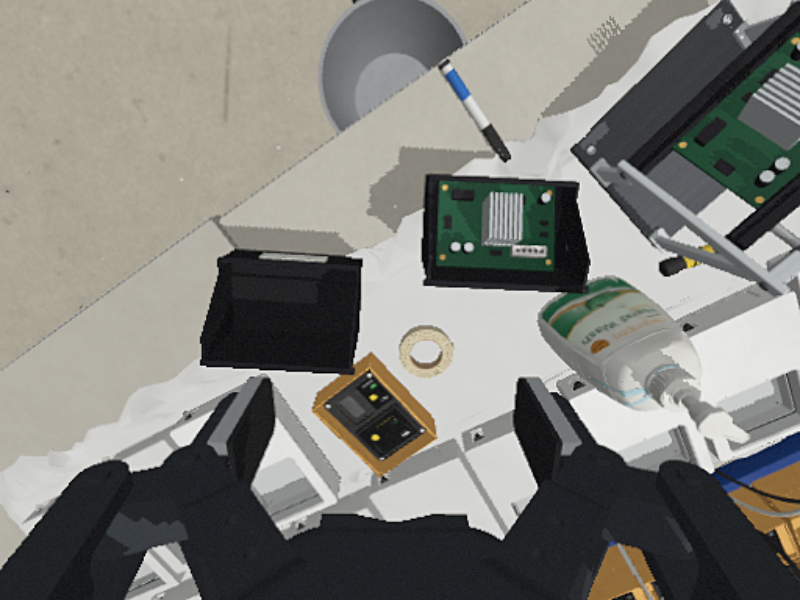

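```bash
python3 - <<'E'
from h import *
s,c=load('w1');W=cloud(s,c);hsv=cv2.cvtColor(c['img'],cv2.COLOR_BGR2HSV)
print('bench z',np.nanmedian(W[150:160,240:250,2]) )
f=512/800
boxes={'a':(410,160,600,300),'b':(190,240,375,380)}
for k,(x0,y0,x1,y1) in boxes.items():
    x0,y0,x1,y1=[int(q*f) for q in(x0,y0,x1,y1)]
    P=W[y0:y1,x0:x1].reshape(-1,3);H=hsv[y0:y1,x0:x1].reshape(-1,3)
    dark=H[:,2]<70
    top=P[(P[:,2]>.100)&(P[:,2]<.112)&dark]
    lip=P[(P[:,2]>.047)&(P[:,2]<.058)&dark]
    print(k,len(top),len(lip),'zmax',np.nanpercentile(P[:,2],99.5))
    if len(top)>5:
        r=cv2.minAreaRect((top[:,:2]*1000).astype(np.float32));print(' top',r)
    d=P[dark&(P[:,2]>.015)]
    r=cv2.minAreaRect((d[:,:2]*1000).astype(np.float32));print(' all',r,cv2.boxPoints(r).round())
    if k=='a':
        g=(H[:,0]>40)&(H[:,0]<95)&(H[:,1]>80)
        G=P[g];G=G[~np.isnan(G[:,2])]
        for _ in range(4):
            m=G.mean(0);U=np.linalg.svd(G-m)[2];n=U[2]*np.sign(U[2][2]);r=(G-m)@n;G=G[abs(r)<.003]
        print('plane',m,n,np.degrees(np.arccos(n[2])),'yaw',np.degrees(np.arctan2(-n[1],-n[0])))
        hgt=(P-m)@n
        S=P[(hgt>.025)&(hgt<.045)];print('sink',len(S),np.nanmedian(hgt[(hgt>.025)&(hgt<.045)]))
        r=cv2.minAreaRect((S[:,:2]*1000).astype(np.float32));print(r,S.mean(0), np.median(S,0))
E
```

```text
bench z 0.003137201832270342
a 704 1298 zmax 0.10760913905699816
 top ((574.4141845703125, -252.0349578857422), (150.3136444091797, 35.760467529296875), 53.884098052978516)
 all ((567.1077880859375, -226.69647216796875), (188.3164825439453, 144.467041015625), 59.198123931884766) [[ 457. -271.]
 [ 581. -345.]
 [ 677. -183.]
 [ 553. -109.]]
plane [ 0.54524717 -0.24176962  0.0419356 ] [-0.30064856  0.22764047  0.92616967] 22.154602503859994 yaw -37.13171954323146
sink 2285 0.03427948556638463
((548.887451171875, -234.9434051513672), (151.6252899169922, 97.5509262084961), 54.58763885498047) [ 0.55549079 -0.23341222  0.08056759] [ 0.55043759 -0.22945823  0.0782677 ]
b 671 730 zmax 0.10761435429676353
 top ((527.1542358398438, -478.0477294921875), (148.87005615234375, 35.7878303527832), 53.1943359375)
 all ((516.1398315429688, -468.51507568359375), (158.75140380859375, 183.91680908203125), 62.341854095458984) [[ 398. -496.]
 [ 561. -582.]
 [ 634. -441.]
 [ 472. -356.]]
```

```bash
python3 - <<'E'
from h import *
s,c=load('w1');W=cloud(s,c);hsv=cv2.cvtColor(c['img'],cv2.COLOR_BGR2HSV)
f=512/800
boxes={'a':(410,160,600,300),'b':(190,240,375,380)}
for k,(x0,y0,x1,y1) in boxes.items():
    x0,y0,x1,y1=[int(q*f) for q in(x0,y0,x1,y1)]
    P=W[y0:y1,x0:x1].reshape(-1,3);H=hsv[y0:y1,x0:x1].reshape(-1,3)
    dark=H[:,2]<70
    for lo,hi in((.104,.109),(.050,.056)):
        t=P[(P[:,2]>lo)&(P[:,2]<hi)&dark]
        # for yaw: top wall line fit
        for yaw in(-35,-36,-37,-38):
            a=np.radians(yaw);ex=np.array([np.cos(a),np.sin(a)]);ey=np.array([-ex[1],ex[0]])
            X=t[:,:2]@ex*1000;Y=t[:,:2]@ey*1000
            if lo>.1:
                q=np.polyfit(Y-np.median(Y),X,1);print(k,'top',yaw,len(t),'slope',q[0].round(4),'X',np.percentile(X,[1,10,50,90,99]).round(1),'Y',np.percentile(Y,[.5,2,50,98,99.5]).round(1))
            else: print(k,'lip',yaw,len(t),'X',np.percentile(X,[1,10,25,50,90,99]).round(1),'Y',np.percentile(Y,[.5,2,50,98,99.5]).round(1))
E
python3 - <<'E'
import sys;sys.path.insert(0,'.');import os;os.chdir('.')
from h import *
s,c=load('w1')
im=cv2.resize(c['img'][90:250,110:390],None,fx=2.85,fy=2.85,interpolation=cv2.INTER_CUBIC)
im=np.clip(im.astype(float)*1.8,0,255).astype(np.uint8)
cv2.imwrite('pics/w1c.png',im)
E
```

```text
a top -35 586 slope 0.0099 X [603.4 619.  628.1 631.5 632.9] Y [ 49.   49.8 124.4 195.4 197.1]
a top -36 586 slope -0.0073 X [601.5 616.4 625.9 629.3 630.2] Y [ 59.8  60.5 135.3 206.2 208. ]
a top -37 586 slope -0.0244 X [599.  613.9 623.5 627.  628.5] Y [ 70.4  71.2 146.2 216.9 218.8]
a top -38 586 slope -0.0416 X [595.3 611.2 621.  624.9 627. ] Y [ 81.   81.9 157.1 227.5 229.6]
a lip -35 867 X [536.8 538.2 540.1 604.4 618.  626. ] Y [ 49.5  50.  125.4 193.9 195.4]
a lip -36 867 X [534.6 536.  537.9 601.7 615.6 623.5] Y [ 59.7  60.  135.9 204.  205. ]
a lip -37 867 X [531.5 533.5 535.6 599.5 613.2 620.7] Y [ 69.3  69.9 146.2 214.4 214.7]
a lip -38 867 X [528.  530.6 533.4 596.5 610.5 618.1] Y [ 78.9  79.8 156.4 224.7 225.2]
b top -35 518 slope 0.0339 X [692.5 710.3 718.8 722.6 724.3] Y [-163.3 -162.1  -92.1  -17.6  -15.4]
b top -36 518 slope 0.0167 X [694.9 711.7 720.1 723.7 724.9] Y [-150.8 -149.7  -79.6   -5.3   -2.8]
b top -37 518 slope -0.0004 X [696.1 713.2 721.3 724.9 726.4] Y [-138.2 -137.4  -67.     7.1    9.8]
b top -38 518 slope -0.0176 X [697.6 714.1 722.3 726.2 728.2] Y [-125.7 -125.1  -54.5   19.4   22.3]
b lip -35 562 X [625.2 627.3 628.8 631.5 716.7 718.2] Y [-160.1 -159.4  -98.7  -15.9  -15.7]
b lip -36 562 X [627.6 628.8 630.2 632.7 718.1 719. ] Y [-148.6 -147.5  -87.1   -4.9   -4.5]
b lip -37 562 X [629.1 629.9 631.5 634.1 719.4 720. ] Y [-137.4 -136.3  -75.3    6.7    7.1]
b lip -38 562 X [629.2 631.  632.4 635.2 720.5 721.9] Y [-126.2 -125.   -63.9   17.9   19.1]
```

View pics/w1c.png

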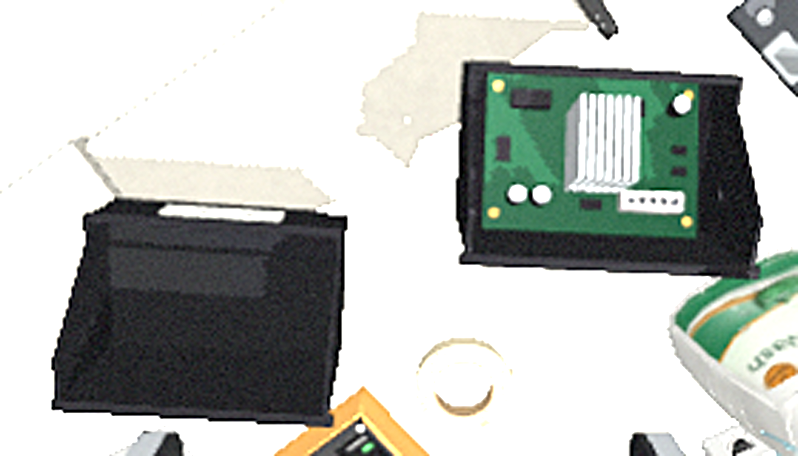

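```bash
python3 - <<'E'
from h import *
s,c=load('w1');W=cloud(s,c)
R=W[118:165,300:345];m=np.array([ 0.54524717,-0.24176962,0.0419356]);n=np.array([-0.30064856,0.22764047,0.92616967])
h=(R-m)@n;S=R[(h>.031)&(h<.038)];print(len(S),np.median(h[(h>.031)&(h<.038)]))
a=np.radians(-36);ex=np.array([np.cos(a),np.sin(a),0]);ey=np.array([-ex[1],ex[0],0])
t=np.radians(22.5);up=ex*np.cos(t)+np.array([0,0,np.sin(t)])
for v,nm in((up,'up'),(ey,'y')):
    q=S@v*1000;print(nm,np.percentile(q,[1,5,50,95,99]).round(1))
print(S.mean(0), S.mean(0)-.0175*n)
E
```

```text
462 0.03479230611595312
up [530.7 532.8 552.8 573.  574.3]
y [117.9 118.5 133.1 147.1 148.1]
[ 0.53796335 -0.22597929  0.07290224] [ 0.5432247  -0.22996299  0.05669428]
```

Request:
{"api": "arm_command", "payload": {
  "motion": [
    [[5,20,0,6],[5,35,0,6],[5,40,0,6],[5,40,0,6],[5,40,0,6],[5,40,0,6],[5,35,0,6],[3,25,0,5],[0,18,0,0],[0,0,0,0]]
  ]
}}

```text
time: 2.7
tcp_pos: [0.5384, -0.0334, 0.3315]
ee_rot: [[-0.246, 0.969, 0.0], [0.969, 0.246, 0.001], [0.001, 0.0, -1.0]]
wrist_force: [1.0, -0.3, -0.7]
finger_gap: 0.995
```

```bash
python3 - <<'E'
from h import *
s,c=snap('w2');print(s['tcp_pos'],s['ee_rot'][:,0],np.abs(s['joint_velocities']).max())
im=c['img'];cv2.imwrite('pics/w2b.png',cv2.resize(im,(800,600),interpolation=cv2.INTER_CUBIC))
E
```

```text
[ 0.5383674  -0.0334233   0.33148282] [-2.45824244e-01  9.69314173e-01  6.89582869e-04] 0.06138283874902248
```

View pics/w2b.png

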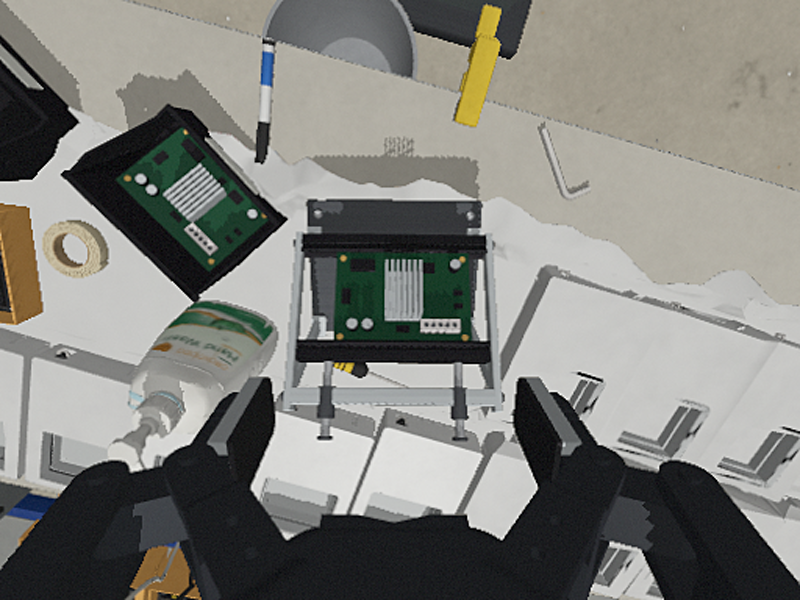

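```bash
python3 - <<'E'
from h import *
s,c=load('w2');W=cloud(s,c);hsv=cv2.cvtColor(c['img'],cv2.COLOR_BGR2HSV);f=.64
def box(x0,y0,x1,y1):
    x0,y0,x1,y1=[int(round(q*f)) for q in(x0,y0,x1,y1)];return W[y0:y1,x0:x1].reshape(-1,3),hsv[y0:y1,x0:x1].reshape(-1,3)
P,H=box(333,250,475,343)
g=(H[:,0]>40)&(H[:,0]<95)&(H[:,1]>80);G=P[g];G=G[~np.isnan(G[:,2])]
for _ in range(5):
    m=G.mean(0);n=np.linalg.svd(G-m)[2][2];n*=np.sign(n[2]);r=(G-m)@n;G=G[abs(r)<.002]
print('plane',m,n,np.degrees(np.arccos(n[2])),'yaw',np.degrees(np.arctan2(-n[1],-n[0])),len(G),r.std())
P,H=box(375,250,432,330)
h=(P-m)@n;S=P[(h>.031)&(h<.038)];print(len(S))
yaw=np.arctan2(-n[1],-n[0]);ex=np.array([np.cos(yaw),np.sin(yaw),0]);ey=np.array([-ex[1],ex[0],0]);up=np.cross(ey,n)
for v,nm in((up,'up'),(ey,'y')):
    q=S@v*1000;print(nm,np.percentile(q,[1,5,50,95,99]).round(1))
C=S.mean(0)-.0175*n;print('sinkC',C)
# rails: in lower_rail frame about C
o=C-.0191*n
for b,nm in(((305,232,490,258),'lower'),((298,335,488,365),'upper'),((290,385,500,408),'cross'),((286,235,304,400),'barL'),((485,235,502,400),'barR')):
    P,H=box(*b);P=P[P[:,2]>.03]
    q=np.c_[(P-o)@up,(P-o)@ey,(P-o)@n]*1000
    print(nm,'x',np.nanpercentile(q[:,0],[2,25,50,75,98]).round(1),'y',np.nanpercentile(q[:,1],[1,50,99]).round(1),'z',np.nanpercentile(q[:,2],[2,50,98]).round(1),'worldz',np.nanpercentile(P[:,2],[2,98]).round(3))
    k=abs(q[:,2]-10)<2.5;
    if k.sum()>20: print('   topface x',np.percentile(q[k,0],[1,50,99]).round(1),'y',np.percentile(q[k,1],[1,99]).round(1), np.median(q[k,2]))
E
```

```text
plane [ 0.57471104 -0.01770974  0.11985484] [-0.55895681 -0.13529329  0.81808496] 35.10645176261188 yaw 13.606527256113285 2894 0.000697173558918402
453
up [501.4 503.3 524.1 543.9 544.9]
y [-166.8 -166.5 -151.5 -137.7 -137.5]
sinkC [ 0.5659044  -0.01914306  0.13470603]
lower x [-58.2 -52.6 -48.2 -42.2 -38.4] y [-88.1  -6.   78.9] z [-6.   8.1 10.5] worldz [0.09  0.103]
   topface x [-58.2 -50.5 -40.7] y [-86.8  74.1] 8.853893521742357
upper x [32.4 41.3 47.1 53.  56.8] y [-91.9  -5.4  75.3] z [-47.    8.   10.3] worldz [0.112 0.159]
   topface x [39.2 49.3 56.6] y [-85.2  69.8] 8.720385003654265
cross x [76.9 81.7 85.6 89.4 93.2] y [-90.8  -3.7  79.6] z [-5.9  5.1  7.7] worldz [0.165 0.177]
   topface x [78.3 86.  94.4] y [-66.4  49.8] 7.960593171013779
barL x [-53.4 -11.2  31.9  59.2  87.1] y [-98.6 -92.3 -81.8] z [-27.5   4.8   9.2] worldz [0.091 0.173]
   topface x [-56.2  47.7  56.8] y [-91.6 -82.1] 8.629335875894023
barR x [-55.1  -8.6  31.3  60.9  85.7] y [69.1 76.8 84.7] z [-23.    4.8   8.8] worldz [0.09  0.173]
   topface x [-57.3  47.5  56.6] y [69.1 78.2] 8.572036475065639
```

Request:
{"api": "arm_command", "payload": {
  "motion": [
    [[8,5,-15,-0.6],[8,5,-30,0],[3.6,2.4,-35,0],[0,0,-35,0],[0,0,-35,0],[0,0,-30,0],[0,0,-15,0],[0,0,-10,0],[0,0,-6.5,0],[0,0,0,0],[0,0,0,0]]
  ]
}}

```text
time: 3.67
tcp_pos: [0.5589, -0.0241, 0.121]
ee_rot: [[-0.232, 0.973, 0.002], [0.973, 0.232, -0.0], [-0.001, 0.002, -1.0]]
wrist_force: [-0.4, -0.7, 0.7]
finger_gap: 0.999
```

```bash
python3 - <<'E'
from h import *
s,c=snap('w3');print(s['tcp_pos'],s['ee_rot'][:,0],s['wrist_force'])
cv2.imwrite('pics/w3b.png',cv2.resize(c['img'],(800,600),interpolation=cv2.INTER_CUBIC))
E
```

```text
[ 0.5589211  -0.02411751  0.12098137] [-2.32171128e-01  9.72674791e-01 -5.63826508e-04] [-0.36465239 -0.73343789  0.69278329]
```

View pics/w3b.png

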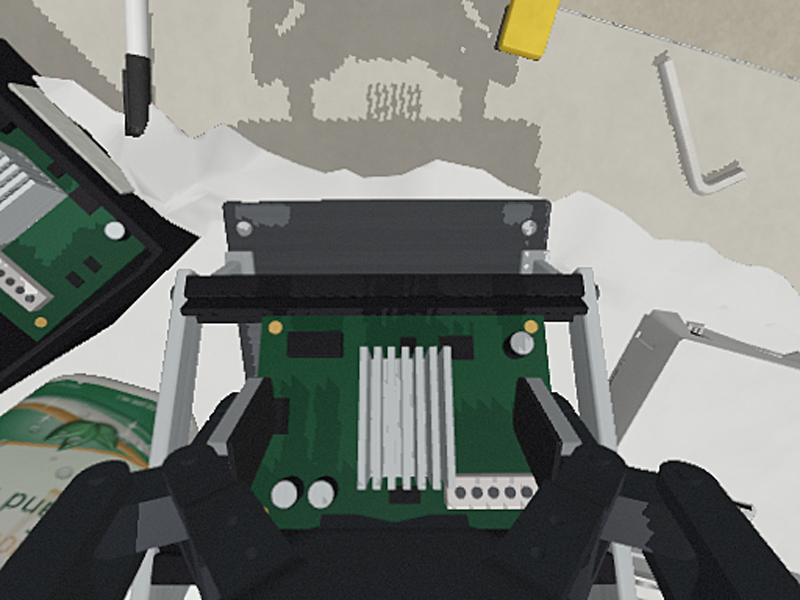

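```bash
cat >> h.py <<'E'
def sinkfit(W,hsv,box,sbox,hs=(.031,.038),tol=.002):
    x0,y0,x1,y1=[int(round(q*.64)) for q in box]
    P=W[y0:y1,x0:x1].reshape(-1,3);H=hsv[y0:y1,x0:x1].reshape(-1,3)
    g=(H[:,0]>40)&(H[:,0]<95)&(H[:,1]>80);G=P[g];G=G[~np.isnan(G[:,2])]
    m=np.median(G,0)
    G=G[np.linalg.norm(G-m,axis=1)<.08]
    for t in(.02,.008,.004,tol,tol,tol):
        m=G.mean(0);n=np.linalg.svd(G-m,full_matrices=False)[2][2];n*=np.sign(n[2]);r=(G-m)@n;G=G[abs(r)<t]
    yaw=np.arctan2(-n[1],-n[0]);ey=np.array([-np.sin(yaw),np.cos(yaw),0]);up=np.cross(ey,n)
    x0,y0,x1,y1=[int(round(q*.64)) for q in sbox]
    P=W[y0:y1,x0:x1].reshape(-1,3);h=(P-m)@n;S=P[(h>hs[0])&(h<hs[1])]
    a=np.percentile(S@up,[2,98]);b=np.percentile(S@ey,[2,98])
    hh=np.median((S-m)@n)
    C=up*a.mean()+ey*b.mean()+n*(m@n+.0175)
    print('tilt',np.degrees(np.arccos(n[2])).round(2),'yaw',np.degrees(yaw).round(2),'N',len(G),len(S),'h',hh.round(4),'len up',np.diff(a).round(4),'y',np.diff(b).round(4),'C',C.round(4))
    return C,n,up,ey
E
python3 - <<'E'
from h import *
s,c=load('w3');W=cloud(s,c);hsv=cv2.cvtColor(c['img'],cv2.COLOR_BGR2HSV)
C,n,up,ey=sinkfit(W,hsv,(265,318,545,400),(350,340,460,500))
G=s['tcp_pos']+np.array([0,0,.019]);d=G-C;print('G in sink frame',[float((d@v).round(4)) for v in(up,ey,n)])
E
```

```text
tilt 35.05 yaw 13.71 N 5600 3055 h 0.0349 len up [0.0423] y [0.0294] C [ 0.5652 -0.0193  0.1345]
G in sink frame [-0.0028, -0.0032, 0.0087]
```

Request:
{"api": "arm_command", "payload": {
  "motion": [
    [[-0.8,3.1,0,0],[0,0,0,0],[0,0,0,0],[0,0,0,0],[0,0,0,0],[0,0,0,0],[0,0,0,0],[0,0,0,0]]
  ],
  "gripper": 10,
  "newtons": 90
}}

```text
time: 4.38
tcp_pos: [0.5577, -0.0203, 0.1204]
ee_rot: [[-0.233, 0.972, 0.001], [0.972, 0.233, 0.0], [-0.0, 0.001, -1.0]]
wrist_force: [-1.8, 1.4, 4.3]
finger_gap: 0.338
```

Request:
{"api": "arm_command", "payload": {
  "motion": [
    [[1.8,0.4,1.3,0],[1.8,0.4,1.3,0],[1.8,0.5,1.3,0],[1.8,0.4,1.3,0],[0,0,0,0],[0,0,0,0]]
  ]
}}

```text
time: 4.88
tcp_pos: [0.563, -0.019, 0.1242]
ee_rot: [[-0.233, 0.973, -0.006], [0.973, 0.233, -0.0], [0.001, -0.006, -1.0]]
wrist_force: [-11.0, -0.1, 4.1]
finger_gap: 0.337
```

```bash
python3 - <<'E'
from h import *
s,c=snap('w4');print(s['tcp_pos'],s['wrist_force'],s['moment'])
W=cloud(s,c);hsv=cv2.cvtColor(c['img'],cv2.COLOR_BGR2HSV)
C,n,up,ey=sinkfit(W,hsv,(265,300,545,400),(340,330,460,500))
print('moved',(C-np.array([.5652,-.0193,.1345]))*1000@np.array([[.796,.193,.574],[-.557,-.135,.819]]).T)
cv2.imwrite('pics/w4b.png',cv2.resize(c['img'],(800,600),interpolation=cv2.INTER_CUBIC))
E
```

```text
[ 0.56299921 -0.01897245  0.12415714] [-11.00854364  -0.08098436   4.11120024] [-0.14230959  1.36252769  0.19762846]
tilt 34.86 yaw 13.74 N 6129 3181 h 0.035 len up [0.0425] y [0.0324] C [ 0.5703 -0.0166  0.1382]
moved [ 6.70388297 -0.15757679]
```

View pics/w4b.png

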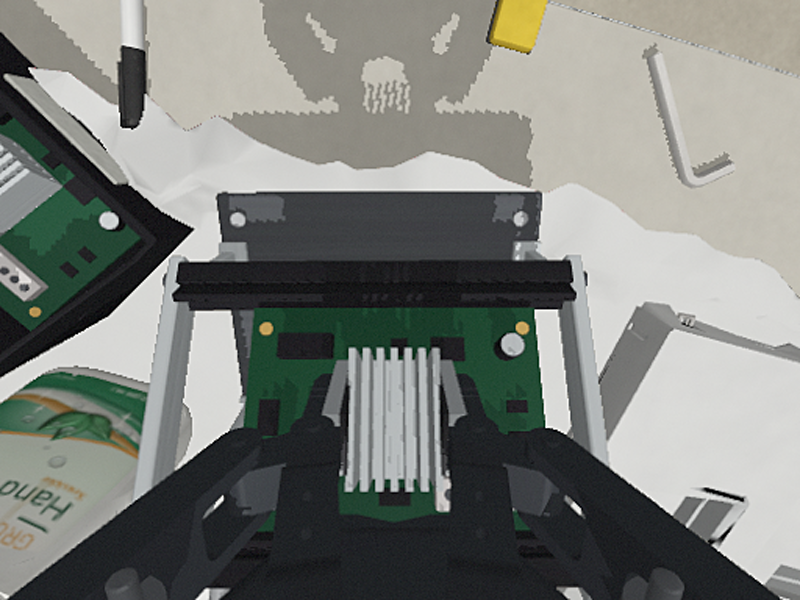

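Request:
{"api": "arm_command", "payload": {
  "motion": [
    [[1.2,0.3,0.9,0],[1.2,0.3,0.9,0],[0,0,0,0],[-1.1,-0.3,1.6,0],[-1.1,-0.3,1.6,0],[-1.1,-0.3,1.6,0],[-1.1,-0.3,1.6,0],[0,0,0,0]]
  ]
}}

```text
time: 5.6
tcp_pos: [0.5612, -0.019, 0.1304]
ee_rot: [[-0.233, 0.972, -0.006], [0.972, 0.233, 0.001], [0.002, -0.005, -1.0]]
wrist_force: [2.4, 1.0, -16.6]
finger_gap: 0.339
```

```bash
python3 - <<'E'
from h import *
s,c=snap('w5');print(s['tcp_pos'],s['wrist_force'],s['moment'])
W=cloud(s,c);hsv=cv2.cvtColor(c['img'],cv2.COLOR_BGR2HSV)
C,n,up,ey=sinkfit(W,hsv,(265,300,545,400),(340,330,460,500))
print('moved',(C-np.array([.5652,-.0193,.1345]))*1000@np.array([[.796,.193,.574],[-.557,-.135,.819]]).T)
cv2.imwrite('pics/w5b.png',cv2.resize(c['img'],(800,600),interpolation=cv2.INTER_CUBIC))
E
```

```text
[ 0.56124266 -0.01903817  0.13039937] [  2.39968726   1.00148998 -16.60445209] [-0.05336194  0.48205783  0.05403451]
tilt 32.19 yaw 13.74 N 6575 3089 h 0.0349 len up [0.0424] y [0.0316] C [ 0.5682 -0.0169  0.1439]
moved [8.2405797 5.6739524]
```

View pics/w5b.png

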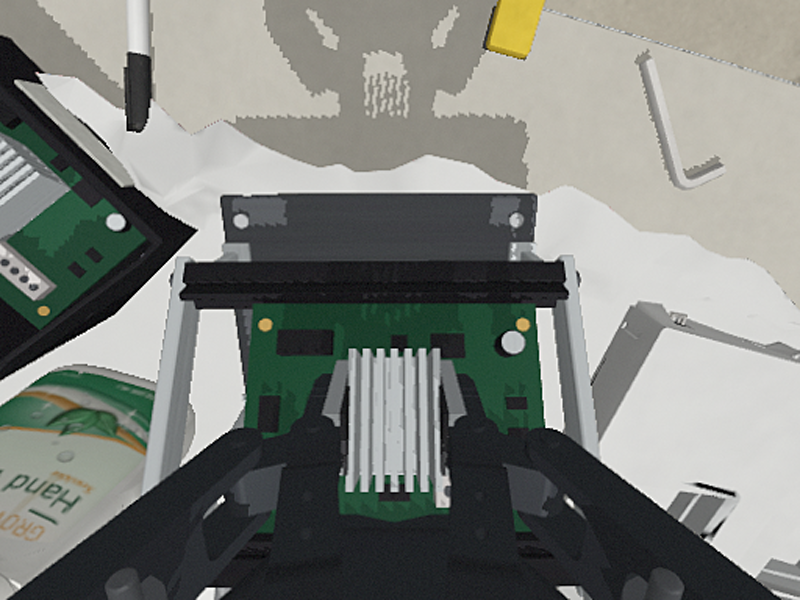

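Request:
{"api": "arm_command", "payload": {
  "motion": [
    [[-1.1,-0.3,1.6,0],[-1.1,-0.3,1.6,0],[-1.1,-0.3,1.6,0],[-1.1,-0.3,1.6,0],[0,0,0,0]]
  ]
}}

```text
time: 6.07
tcp_pos: [0.5584, -0.0205, 0.1405]
ee_rot: [[-0.233, 0.972, 0.001], [0.972, 0.233, 0.0], [-0.0, 0.001, -1.0]]
wrist_force: [-0.8, 1.3, -13.5]
finger_gap: 0.336
```

```bash
python3 - <<'E'
from h import *
s,c=snap('w6');print(s['tcp_pos'],s['wrist_force'],s['moment'])
W=cloud(s,c);hsv=cv2.cvtColor(c['img'],cv2.COLOR_BGR2HSV)
C,n,up,ey=sinkfit(W,hsv,(265,290,545,400),(340,330,460,500))
print('moved',(C-np.array([.5652,-.0193,.1345]))*1000@np.array([[.796,.193,.574],[-.557,-.135,.819]]).T)
cv2.imwrite('pics/w6b.png',cv2.resize(c['img'],(800,600),interpolation=cv2.INTER_CUBIC))
E
```

```text
[ 0.55840525 -0.02050225  0.14045183] [ -0.82720686   1.34141834 -13.4632748 ] [0.12136132 0.66893097 0.05113404]
tilt 21.88 yaw 13.65 N 7609 2902 h 0.035 len up [0.043] y [0.0316] C [ 0.5637 -0.0188  0.1518]
moved [ 8.78560095 14.91008808]
```

View pics/w6b.png

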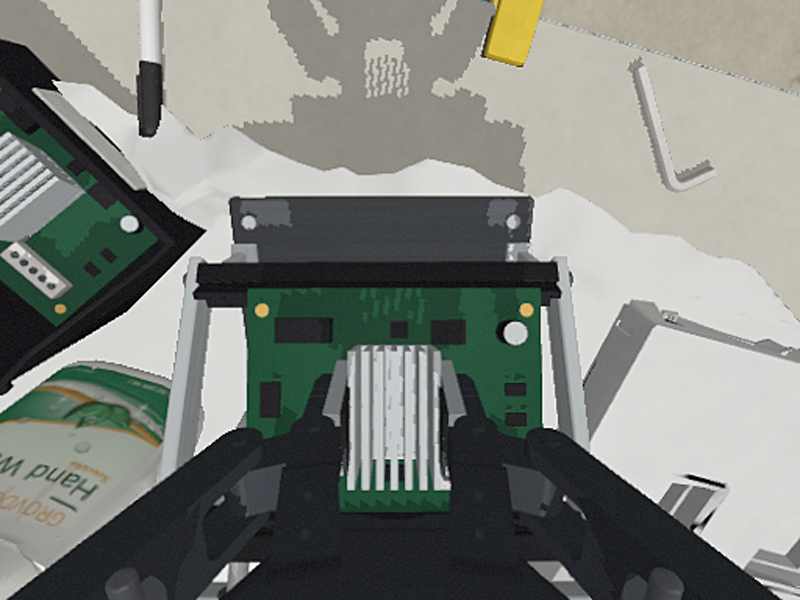

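Request:
{"api": "arm_command", "payload": {
  "motion": [
    [[-3,-0.7,-1.2,0],[-5,-1.2,-1.5,0],[-7,-1.7,-2.5,0],[-8,-1.9,-2.8,0],[-6,-1.4,2,0],[0,0,10,0],[0,0,20,0],[0,0,20,0],[0,0,20,0],[0,0,0,0]]
  ]
}}

```text
time: 6.95
tcp_pos: [0.532, -0.0278, 0.2111]
ee_rot: [[-0.233, 0.972, 0.012], [0.973, 0.233, -0.001], [-0.004, 0.012, -1.0]]
wrist_force: [0.1, -0.5, 0.1]
finger_gap: 0.335
```

```bash
python3 - <<'E'
from h import *
s,c=snap('w7');print(s['tcp_pos'],s['wrist_force'],s['moment'])
W=cloud(s,c);hsv=cv2.cvtColor(c['img'],cv2.COLOR_BGR2HSV)
C,n,up,ey=sinkfit(W,hsv,(265,280,545,400),(340,330,460,500))
d=C-s['tcp_pos']-np.array([0,0,.019]);print('C-G in board frame',[float((d@v).round(4)) for v in(up,ey,n)])
cv2.imwrite('pics/w7b.png',cv2.resize(c['img'],(800,600),interpolation=cv2.INTER_CUBIC))
E
```

```text
[ 0.53195915 -0.02779047  0.21106093] [ 0.10337116 -0.48876651  0.14937468] [-0.00167057 -0.00064352 -0.00873701]
tilt 23.03 yaw 13.0 N 7810 2891 h 0.035 len up [0.0427] y [0.0318] C [ 0.5372 -0.0261  0.2225]
C-G in board frame [0.0021, 0.0005, -0.0091]
```

View pics/w7b.png

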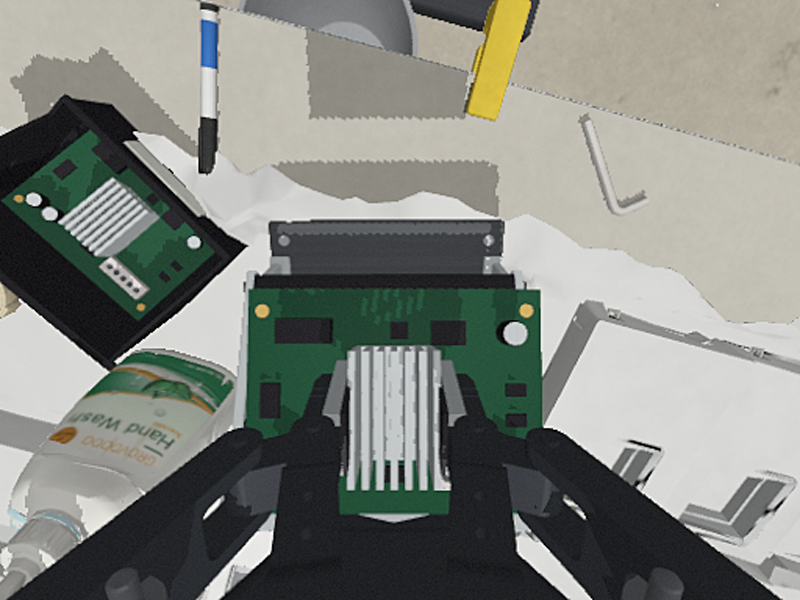

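Request:
{"api": "arm_command", "payload": {
  "motion": [
    [[-2,-18,0,-4.2],[-2,-30,0,-4.2],[-3,-38,0,-4.2],[-3,-40,0,-4.2],[-3,-40,0,-4.2],[-3,-40,0,-4.2],[-3,-40,0,-4.2],[-3,-40,0,-4.2],[-3,-40,0,-4.2],[-3,-38,0,-4.2],[-2,-32,0,-4.2],[-2,-20,0,-4.2],[0,-15,0,0],[0,0,-25,0],[0,0,-35,0],[0,0,-25,0],[0,0,-8,0],[0,0,0,0]]
  ]
}}

```text
time: 8.5
tcp_pos: [0.4963, -0.4573, 0.1068]
ee_rot: [[0.601, 0.799, -0.004], [0.799, -0.601, 0.005], [0.001, -0.006, -1.0]]
wrist_force: [-0.6, 0.1, -1.5]
finger_gap: 0.336
```

```bash
python3 - <<'E'
from h import *
s,c=snap('w8');print(s['tcp_pos'],s['ee_rot'][:,0],s['wrist_force'],s['moment'])
W=cloud(s,c);hsv=cv2.cvtColor(c['img'],cv2.COLOR_BGR2HSV)
C,n,up,ey=sinkfit(W,hsv,(265,280,545,400),(340,330,460,500))
cv2.imwrite('pics/w8b.png',cv2.resize(np.clip(c['img']*1.6,0,255).astype(np.uint8),(800,600),interpolation=cv2.INTER_CUBIC))
E
```

```text
[ 0.49625232 -0.45727379  0.1068443 ] [0.60084229 0.7993669  0.00104801] [-0.58850129  0.05355774 -1.49859615] [-0.00664181  0.08353189 -0.02189095]
tilt 22.05 yaw -36.57 N 7811 2893 h 0.035 len up [0.0428] y [0.0319] C [ 0.5016 -0.46    0.1182]
```

View pics/w8b.png

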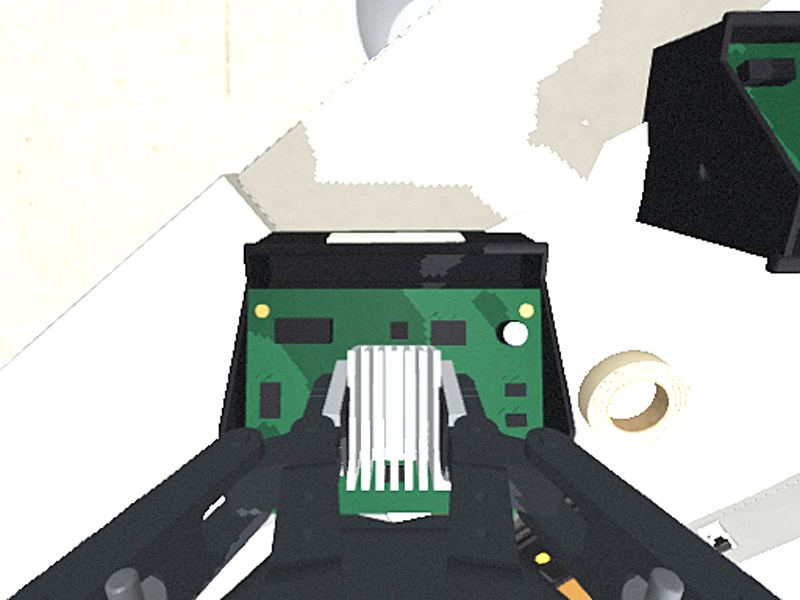

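Request:
{"api": "arm_command", "payload": {
  "motion": [
    [[3.4,-1.3,0,0],[0,0,-3,0],[0,0,-2,0],[0,0,-2,0],[0,0,-2,0],[0,0,-2,0],[0,0,-2,0],[0,0,-1,0],[0,0,0,0]]
  ],
  "newtons": 40,
  "gripper": 10
}}

```text
time: 9.3
tcp_pos: [0.5011, -0.46, 0.1019]
ee_rot: [[0.601, 0.799, 0.002], [0.799, -0.601, -0.002], [-0.0, 0.003, -1.0]]
wrist_force: [-11.6, 9.4, 19.0]
finger_gap: 0.336
```

```bash
cat > look.py <<'E'
from h import *
import sys
nm=sys.argv[1];box=tuple(map(int,sys.argv[2].split(','))) if len(sys.argv)>2 else (265,280,545,400)
s,c=snap(nm);print(s['time'],s['tcp_pos'].round(4),s['ee_rot'][:,0].round(3),s['wrist_force'].round(1),s['moment'].round(2))
W=cloud(s,c);hsv=cv2.cvtColor(c['img'],cv2.COLOR_BGR2HSV)
C,n,up,ey=sinkfit(W,hsv,box,(340,330,460,500))
d=C-s['tcp_pos']-np.array([0,0,.019]);print('C-G board frame',[float((d@v*1000).round(1)) for v in(up,ey,n)])
cv2.imwrite(f'pics/{nm}b.png',cv2.resize(np.clip(c['img']*1.6,0,255).astype(np.uint8),(800,600),interpolation=cv2.INTER_CUBIC))
E
python3 look.py w9
```

```text
9.3 [ 0.5011 -0.46    0.1019] [ 0.601  0.799 -0.   ] [-11.6   9.4  19. ] [1.35 1.1  0.05]
tilt 23.08 yaw -36.66 N 7869 2918 h 0.035 len up [0.0427] y [0.0319] C [ 0.5064 -0.4627  0.1133]
C-G board frame [2.4, 1.0, -9.2]
```

Request:
{"api": "arm_command", "payload": {
  "motion": [
    [[0,0,0,0],[0,0,0,0],[0,0,0,0]]
  ],
  "newtons": 20,
  "gripper": 10
}}

```text
time: 9.6
tcp_pos: [0.5011, -0.46, 0.1018]
ee_rot: [[0.601, 0.799, 0.002], [0.799, -0.601, -0.002], [-0.0, 0.003, -1.0]]
wrist_force: [-11.6, 9.3, 19.4]
finger_gap: 0.338
```

```bash
python3 look.py w10
```

```text
9.6 [ 0.5011 -0.46    0.1018] [ 0.601  0.799 -0.   ] [-11.6   9.3  19.4] [1.29 1.12 0.09]
tilt 23.02 yaw -36.68 N 7856 2914 h 0.035 len up [0.0429] y [0.032] C [ 0.5064 -0.4627  0.1133]
C-G board frame [2.5, 1.0, -9.3]
```

View pics/w10b.png

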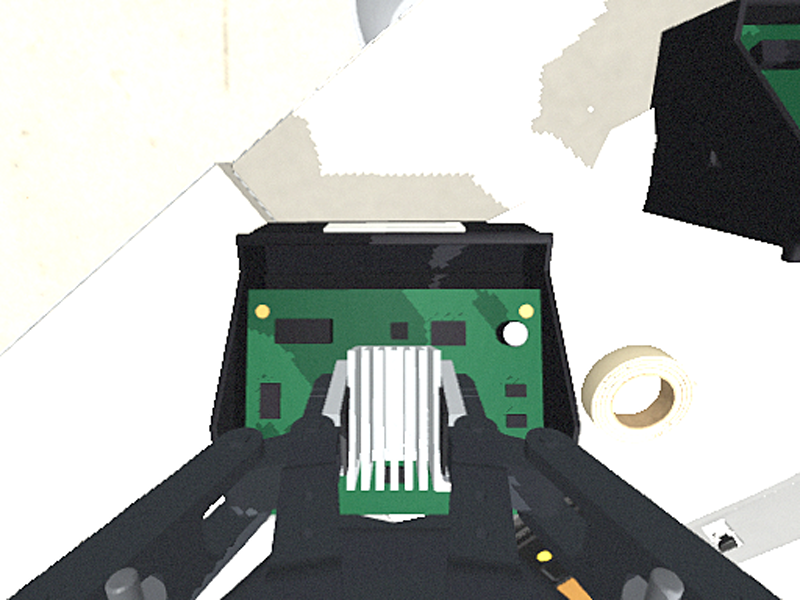

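Request:
{"api": "arm_command", "payload": {
  "motion": [
    [[0,0,0,0],[0,0,0,0],[0,0,0,0]]
  ],
  "newtons": 20,
  "gripper": 28
}}

```text
time: 9.9
tcp_pos: [0.5011, -0.4599, 0.1018]
ee_rot: [[0.601, 0.799, 0.002], [0.799, -0.601, -0.002], [-0.0, 0.003, -1.0]]
wrist_force: [-11.3, 9.9, 18.3]
finger_gap: 0.333
```

```bash
python3 look.py w11
```

```text
9.9 [ 0.5011 -0.4599  0.1018] [ 0.601  0.799 -0.   ] [-11.3   9.9  18.3] [1.26 1.08 0.07]
tilt 23.0 yaw -36.65 N 7852 2916 h 0.035 len up [0.0429] y [0.0319] C [ 0.5064 -0.4627  0.1133]
C-G board frame [2.5, 1.0, -9.3]
```

Request:
{"api": "arm_command", "payload": {
  "motion": [
    [[-1.6,1.2,-1,0],[-1.6,1.2,-1,0],[0,0,-2,0],[0,0,0,0]]
  ],
  "newtons": 20,
  "gripper": 28
}}

```text
time: 10.28
tcp_pos: [0.4996, -0.459, 0.0995]
ee_rot: [[0.601, 0.799, 0.008], [0.8, -0.601, -0.007], [-0.001, 0.01, -1.0]]
wrist_force: [-4.2, 3.8, 18.9]
finger_gap: 0.335
```

```bash
python3 look.py w12
```

```text
10.2833 [ 0.4996 -0.459   0.0995] [ 0.601  0.8   -0.001] [-4.2  3.8 18.9] [ 0.33 -0.04  0.08]
tilt 25.14 yaw -36.61 N 7643 2935 h 0.035 len up [0.0424] y [0.0319] C [ 0.505  -0.4618  0.1113]
C-G board frame [2.4, 1.1, -9.1]
```

Request:
{"api": "arm_command", "payload": {
  "motion": [
    [[-0.4,0.3,-2,0],[-0.4,0.3,-2,0],[0,0,-2,0],[0,0,0,0]]
  ]
}}

```text
time: 10.67
tcp_pos: [0.4982, -0.458, 0.0922]
ee_rot: [[0.601, 0.8, 0.006], [0.8, -0.601, -0.005], [-0.001, 0.008, -1.0]]
wrist_force: [-5.9, 3.8, 15.8]
finger_gap: 0.332
```

```bash
python3 look.py w13
```

```text
10.6667 [ 0.4982 -0.458   0.0922] [ 0.601  0.8   -0.001] [-5.9  3.8 15.8] [0.3  0.11 0.16]
tilt 33.59 yaw -36.63 N 6444 3103 h 0.0349 len up [0.0424] y [0.0321] C [ 0.505  -0.4616  0.1057]
C-G board frame [3.2, 1.1, -8.7]
```

Request:
{"api": "arm_command", "payload": {
  "motion": [
    [[0,0,8,0],[0,0,8,0],[-5,3.8,2,0],[-8,6.2,0,0],[0,0,0,0]]
  ]
}}

```text
time: 11.13
tcp_pos: [0.4827, -0.4459, 0.1043]
ee_rot: [[0.601, 0.799, -0.001], [0.799, -0.601, 0.001], [0.0, -0.001, -1.0]]
wrist_force: [0.2, -0.2, -1.8]
finger_gap: 0.335
```

```bash
python3 look.py w14
```

```text
11.1333 [ 0.4827 -0.4459  0.1043] [0.601 0.799 0.   ] [ 0.2 -0.2 -1.8] [ 0.02  0.   -0.02]
tilt 32.53 yaw -36.58 N 6449 3087 h 0.0349 len up [0.0425] y [0.0319] C [ 0.4895 -0.4496  0.1177]
C-G board frame [3.4, 1.0, -8.8]
```

View pics/w14b.png

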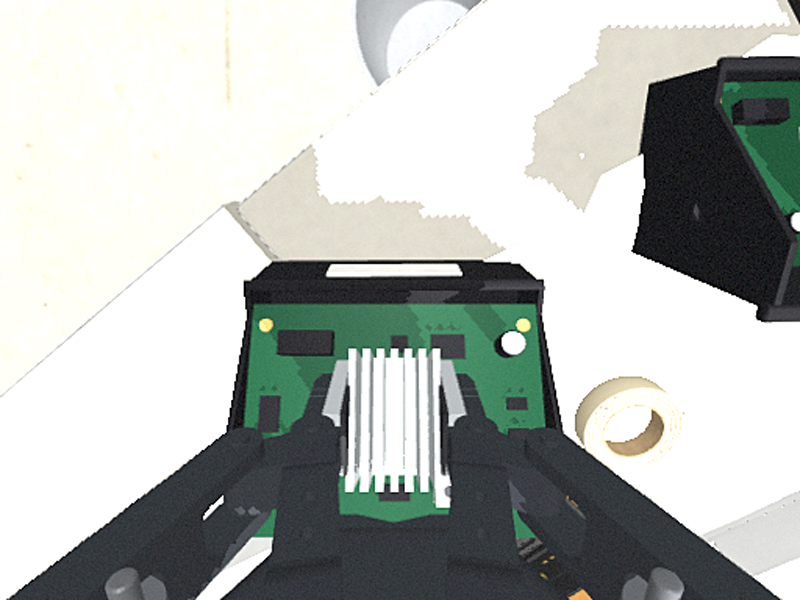

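Request:
{"api": "arm_command", "payload": {
  "motion": [
    [[4.3,-3.3,0,0],[0,0,-10,0],[0,0,-15,0],[0,0,-14,0],[0,0,-8,0],[0,0,-4,0],[0,0,-3,0],[0,0,0,0]]
  ]
}}

```text
time: 11.85
tcp_pos: [0.488, -0.4499, 0.0501]
ee_rot: [[0.601, 0.799, -0.0], [0.799, -0.601, 0.001], [0.0, -0.001, -1.0]]
wrist_force: [0.0, 0.1, -1.1]
finger_gap: 0.331
```

```bash
python3 look.py w15
```

```text
11.85 [ 0.488  -0.4499  0.0501] [0.601 0.799 0.   ] [ 0.   0.1 -1.1] [-0.02  0.02 -0.01]
tilt 32.56 yaw -36.52 N 4724 3097 h 0.035 len up [0.0425] y [0.0321] C [ 0.4948 -0.4535  0.0634]
C-G board frame [3.3, 1.1, -8.9]
```

View pics/w15b.png

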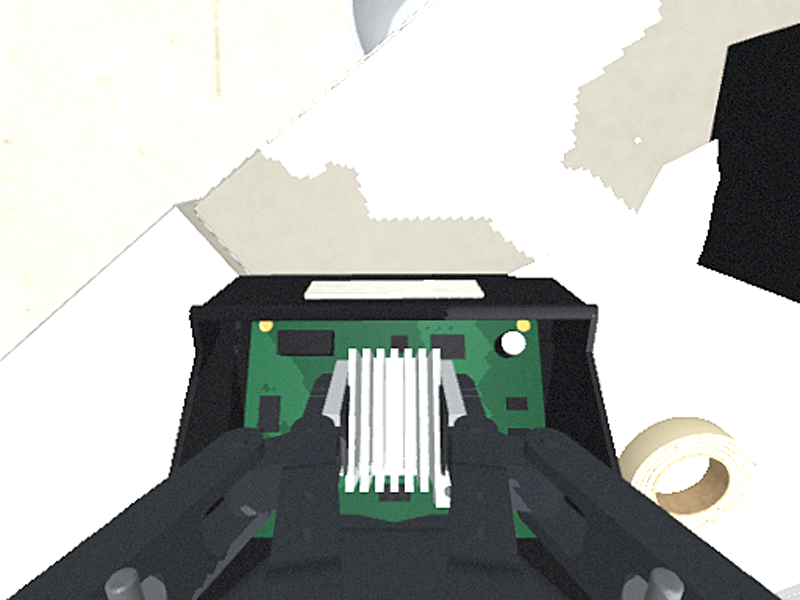

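Request:
{"api": "arm_command", "payload": {
  "motion": [
    [[0.5,-0.4,-2,0],[1,-0.8,-2,0],[1,-0.8,-2,0],[0,0,0,0]]
  ],
  "newtons": 20,
  "gripper": 28.5
}}

```text
time: 12.23
tcp_pos: [0.4901, -0.4517, 0.0484]
ee_rot: [[0.601, 0.8, -0.002], [0.8, -0.601, 0.001], [-0.0, -0.002, -1.0]]
wrist_force: [-11.1, 10.7, 18.3]
finger_gap: 0.341
```

```bash
python3 look.py w16
```

```text
12.2333 [ 0.4901 -0.4517  0.0484] [ 0.601  0.8   -0.   ] [-11.1  10.7  18.3] [1.98 2.47 0.01]
tilt 31.69 yaw -36.63 N 5284 3103 h 0.0349 len up [0.0424] y [0.0319] C [ 0.4967 -0.4552  0.0617]
C-G board frame [3.3, 1.1, -8.7]
```

Request:
{"api": "arm_command", "payload": {
  "motion": [
    [[0,0,0,0],[0,0,0,0]]
  ],
  "gripper": 29
}}

```text
time: 12.45
tcp_pos: [0.4902, -0.4517, 0.0483]
ee_rot: [[0.601, 0.8, -0.001], [0.8, -0.601, 0.0], [-0.0, -0.001, -1.0]]
wrist_force: [-11.3, 10.1, 16.6]
finger_gap: 0.342
```

Request:
{"api": "arm_command", "payload": {
  "motion": [
    [[0,0,0,0],[0,0,0,0]]
  ],
  "gripper": 29.5
}}

```text
time: 12.62
tcp_pos: [0.4903, -0.4518, 0.0482]
ee_rot: [[0.601, 0.8, -0.001], [0.8, -0.601, 0.0], [-0.0, -0.001, -1.0]]
wrist_force: [-11.3, 10.1, 16.5]
finger_gap: 0.351
```

```bash
python3 look.py w17
```

```text
12.6167 [ 0.4903 -0.4518  0.0482] [ 0.601  0.8   -0.   ] [-11.3  10.1  16.5] [1.75 1.79 0.16]
tilt 31.54 yaw -36.66 N 5276 3198 h 0.035 len up [0.0421] y [0.0321] C [ 0.4967 -0.4553  0.0618]
C-G board frame [3.3, 0.9, -8.5]
```

Request:
{"api": "arm_command", "payload": {
  "motion": [
    [[0,0,0,0],[0,0,0,0]]
  ],
  "gripper": 30
}}

```text
time: 12.83
tcp_pos: [0.4913, -0.4526, 0.0465]
ee_rot: [[0.601, 0.799, 0.002], [0.799, -0.601, -0.002], [-0.0, 0.003, -1.0]]
wrist_force: [-0.9, 0.6, 2.2]
finger_gap: 0.35
```

Request:
{"api": "arm_command", "payload": {
  "motion": [
    [[0,0,0,0],[0,0,0,0]]
  ],
  "gripper": 30.4
}}

```text
time: 13.0
tcp_pos: [0.4907, -0.4522, 0.0447]
ee_rot: [[0.601, 0.799, 0.0], [0.799, -0.601, -0.0], [-0.0, 0.001, -1.0]]
wrist_force: [0.5, 0.6, -0.3]
finger_gap: 0.353
```

```bash
python3 look.py w18
```

```text
13.0 [ 0.4907 -0.4522  0.0447] [ 0.601  0.799 -0.   ] [ 0.5  0.6 -0.3] [-0.02 -0.03 -0.01]
tilt 22.51 yaw -36.53 N 4826 3193 h 0.0349 len up [0.0426] y [0.0323] C [ 0.4962 -0.4552  0.057 ]
C-G board frame [3.2, 0.8, -8.5]
```

Request:
{"api": "arm_command", "payload": {
  "motion": [
    [[0,0,0,0],[0,0,0,0],[0,0,0,0],[0,0,4,0],[0,0,15,0],[0,0,30,0],[0,0,40,0],[6,20,30,0],[8,38,0,0],[8,40,0,0],[8,40,0,0],[8,40,0,0],[6,30,0,0],[4,18,0,0],[0,0,0,0]]
  ],
  "gripper": 85
}}

```text
time: 14.3
tcp_pos: [0.5395, -0.2224, 0.1643]
ee_rot: [[0.597, 0.802, 0.001], [0.802, -0.597, 0.001], [0.001, 0.0, -1.0]]
wrist_force: [0.2, -0.1, 0.3]
finger_gap: 0.994
```

```bash
python3 - <<'E'
from h import *
s,c=snap('w19');print(s['tcp_pos'],s['ee_rot'][:,0],s['wrist_force'])
cv2.imwrite('pics/w19b.png',cv2.resize(np.clip(c['img']*1.5,0,255).astype(np.uint8),(800,600),interpolation=cv2.INTER_CUBIC))
E
```

```text
[ 0.53952494 -0.22239882  0.16433107] [0.59727675 0.80203439 0.00114843] [ 0.2149583  -0.12720462  0.34894489]
```

View pics/w19b.png

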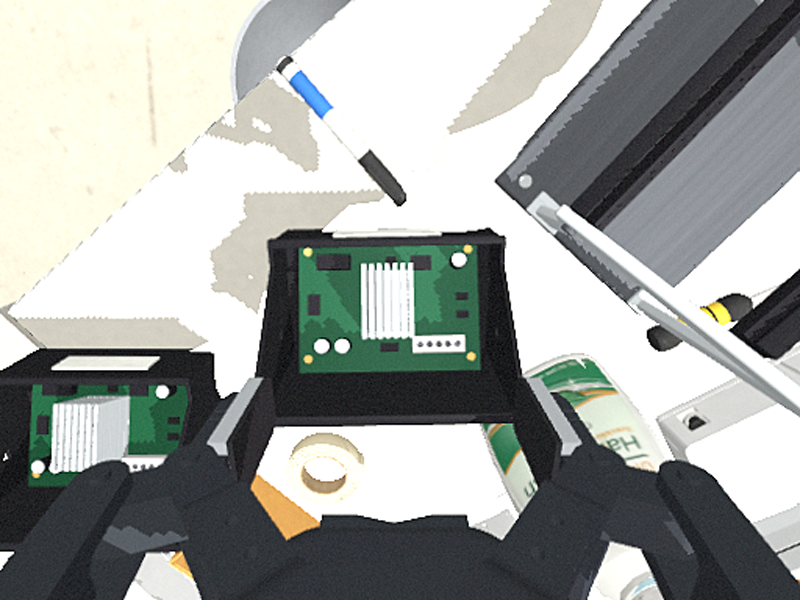

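```bash
python3 - <<'E'
from h import *
s,c=load('w19');W=cloud(s,c);hsv=cv2.cvtColor(c['img'],cv2.COLOR_BGR2HSV)
sinkfit(W,hsv,(298,245,480,372),(355,255,418,345))
sinkfit(W,hsv,(30,382,190,486),(48,390,132,480))
E
```

```text
tilt 22.8 yaw -35.47 N 6080 853 h 0.035 len up [0.0421] y [0.0295] C [ 0.5428 -0.2298  0.0572]
tilt 22.46 yaw -36.69 N 2169 1266 h 0.0343 len up [0.0421] y [0.0297] C [ 0.496  -0.4553  0.0568]
```

Request:
{"api": "arm_command", "payload": {
  "motion": [
    [[-3,-2.9,-20,1.2],[0,0,-35,0],[0,0,-35,0],[0,0,-18,0],[0,0,-9,0],[0,0,-3.7,0],[0,0,0,0],[0,0,0,0]]
  ]
}}

```text
time: 15.02
tcp_pos: [0.5364, -0.2298, 0.0447]
ee_rot: [[0.584, 0.811, 0.003], [0.811, -0.584, -0.001], [0.0, 0.003, -1.0]]
wrist_force: [0.4, -0.2, -0.1]
finger_gap: 1.0
```

```bash
python3 look.py w20 265,300,540,420
```

```text
15.0167 [ 0.5364 -0.2298  0.0447] [0.584 0.811 0.   ] [ 0.4 -0.2 -0.1] [ 0.01 -0.01 -0.02]
tilt 22.81 yaw -35.48 N 6732 3040 h 0.0349 len up [0.043] y [0.0295] C [ 0.543  -0.2298  0.0572]
C-G board frame [2.4, 3.8, -8.1]
```

View pics/w20b.png

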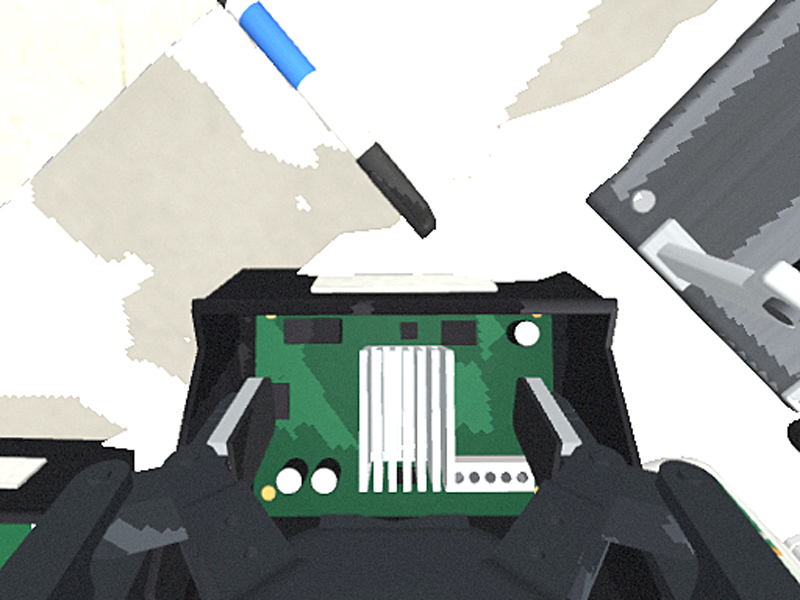

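Request:
{"api": "arm_command", "payload": {
  "motion": [
    [[0.3,4.4,-1,0],[0,0,0,0],[0,0,0,0],[0,0,0,0],[0,0,0,0],[0,0,0,0],[0,0,0,0],[0,0,0,0]]
  ],
  "gripper": 20,
  "newtons": 60
}}

```text
time: 15.73
tcp_pos: [0.5361, -0.2245, 0.0423]
ee_rot: [[0.584, 0.812, 0.0], [0.812, -0.584, 0.0], [0.0, 0.0, -1.0]]
wrist_force: [-2.3, 1.0, 3.0]
finger_gap: 0.333
```

```bash
python3 look.py w21 265,300,540,420
```

```text
15.7333 [ 0.5361 -0.2245  0.0423] [0.584 0.812 0.   ] [-2.3  1.   3. ] [ 0.19  0.17 -0.01]
tilt 22.81 yaw -35.42 N 4765 3121 h 0.0349 len up [0.0411] y [0.0316] C [ 0.543  -0.2283  0.0567]
C-G board frame [5.5, 0.9, -7.3]
```

Request:
{"api": "arm_command", "payload": {
  "motion": [
    [[0,0,4,0],[0,0,8,0],[0,0,15,0],[0,0,25,0],[0,0,35,0],[0,0,35,0],[-2,10,25,4.1],[-2,16,0,4.1],[-2,16,0,4.1],[-2,16,0,4.1],[-2,16,0,4.1],[-2,16,0,4.1],[-2,16,0,4.1],[-2,16,0,4.1],[-2,16,0,4.1],[0,16,0,4.1],[0,16,0,4.1],[0,16,0,4.1],[0,0,0,0]]
  ]
}}

```text
time: 17.37
tcp_pos: [0.5175, -0.0363, 0.1888]
ee_rot: [[-0.238, 0.971, -0.001], [0.971, 0.238, 0.001], [0.001, -0.001, -1.0]]
wrist_force: [0.5, 0.5, -2.3]
finger_gap: 0.34
```

```bash
cat >> look.py <<'E'
seat=np.array([567.2,-26,134.6]);UP=np.array([.796,.193,.574]);N=np.array([-.557,-.135,.819]);EY=np.array([-.236,.972,0])
r=C*1000-seat;phi=np.arccos(np.clip(n@N/np.linalg.norm(N),-1,1))*np.sign(n[2]-N[2])
cx,cy,cz=r@UP,r@EY,r@N
xd=np.array([np.cos(phi),-np.sin(phi)]);nd=np.array([np.sin(phi),np.cos(phi)])
mid=np.array([cx,cz+19.1])-19.1*nd
print('rel seat',round(cx,1),round(cy,1),round(cz,1),'phi',np.degrees(phi).round(1),'upper edge',(mid+45*xd).round(1),'lower edge',(mid-45*xd).round(1))
E
python3 look.py w22 255,265,540,400
```

```text
17.3667 [ 0.5175 -0.0363  0.1888] [-0.238  0.971  0.001] [ 0.5  0.5 -2.3] [ 0.01  0.03 -0.07]
tilt 23.52 yaw 14.2 N 7463 3108 h 0.0349 len up [0.0412] y [0.0318] C [ 0.5251 -0.0337  0.2032]
C-G board frame [5.5, 0.6, -7.4]
rel seat 4.4 2.4 80.7 phi 11.5 upper edge [44.7 72.1] lower edge [-43.5  90. ]
```

View pics/w22b.png

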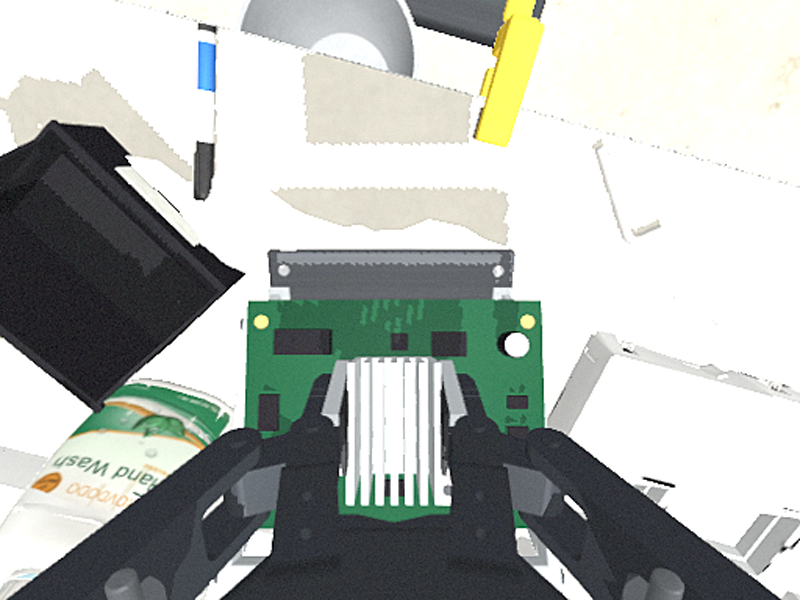

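Request:
{"api": "arm_command", "payload": {
  "motion": [
    [[3,0.4,-9,-0.5],[5,0.7,-15,0],[5,0.7,-15,0],[4,0.5,-11,0],[2,0.3,-6,0],[0,0,0,0]]
  ],
  "newtons": 100,
  "gripper": 20
}}

```text
time: 17.92
tcp_pos: [0.5363, -0.0363, 0.1308]
ee_rot: [[-0.223, 0.975, -0.004], [0.975, 0.223, 0.0], [0.001, -0.003, -1.0]]
wrist_force: [-0.6, -0.6, -2.2]
finger_gap: 0.336
```

```bash
python3 look.py w23 255,265,540,400
```

```text
17.9167 [ 0.5363 -0.0363  0.1308] [-0.223  0.975  0.001] [-0.6 -0.6 -2.2] [ 0.04  0.05 -0.05]
tilt 23.33 yaw 13.33 N 7484 3065 h 0.035 len up [0.0411] y [0.0318] C [ 0.544  -0.0338  0.1451]
C-G board frame [5.5, 0.6, -7.5]
rel seat -14.0 -2.1 22.5 phi 11.7 upper edge [26.2 13.9] lower edge [-61.9  32. ]
```

View pics/w23b.png

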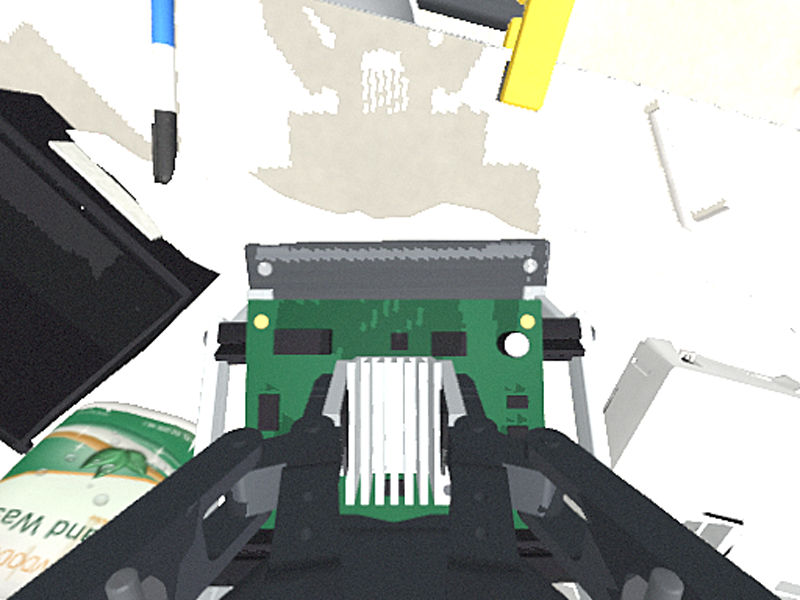

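Request:
{"api": "arm_command", "payload": {
  "motion": [
    [[2,0.5,-4,0],[2.2,0.5,-4,0],[2,0.5,-3.3,0],[0,0,0,0],[2.4,0.6,1.7,0],[2.4,0.6,1.7,0],[2.4,0.6,1.7,0],[2.4,0.6,1.7,0],[0,0,0,0]]
  ]
}}

```text
time: 18.72
tcp_pos: [0.5526, -0.032, 0.128]
ee_rot: [[-0.225, 0.974, -0.002], [0.974, 0.225, -0.0], [0.0, -0.001, -1.0]]
wrist_force: [-1.7, -0.4, -5.8]
finger_gap: 0.331
```

```bash
python3 look.py w24 255,265,540,400
```

```text
18.7167 [ 0.5526 -0.032   0.128 ] [-0.225  0.974  0.   ] [-1.7 -0.4 -5.8] [-0.31  0.49 -0.02]
tilt 23.28 yaw 13.19 N 7626 3065 h 0.0349 len up [0.0412] y [0.0313] C [ 0.5603 -0.0297  0.1423]
C-G board frame [5.6, 0.4, -7.5]
rel seat -1.8 -2.0 10.6 phi 11.7 upper edge [38.4  1.9] lower edge [-49.7  20.2]
```

View pics/w24b.png

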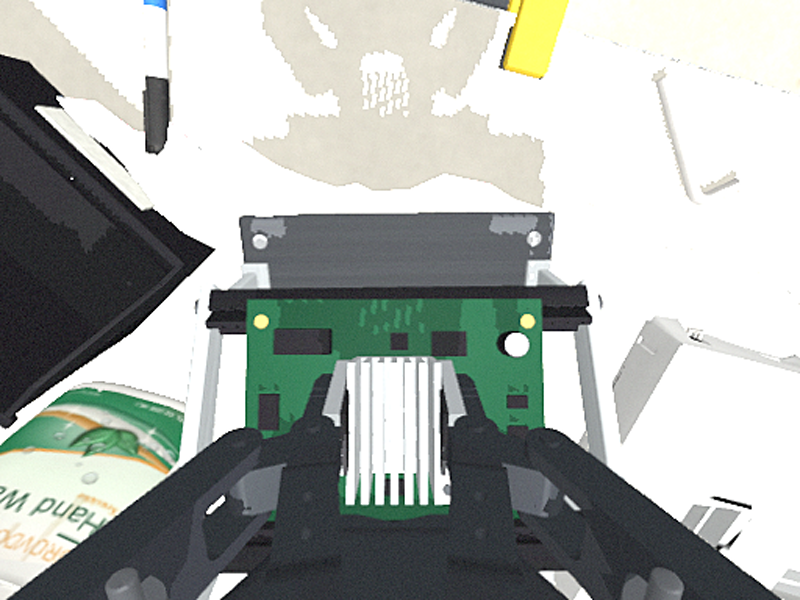

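Request:
{"api": "arm_command", "payload": {
  "motion": [
    [[2.7,0.6,1.6,0],[2.7,0.7,1.6,0],[2.7,0.6,1.6,0],[2.7,0.7,1.6,0],[2.7,0.6,1.6,0],[2.7,0.7,1.6,0],[0,0,0,0]]
  ]
}}

```text
time: 19.35
tcp_pos: [0.5691, -0.028, 0.138]
ee_rot: [[-0.225, 0.974, -0.001], [0.974, 0.225, -0.0], [0.0, -0.001, -1.0]]
wrist_force: [-3.6, -0.8, -8.4]
finger_gap: 0.331
```

```bash
python3 look.py w25 255,265,540,400
```

```text
19.35 [ 0.5691 -0.028   0.138 ] [-0.225  0.974  0.   ] [-3.6 -0.8 -8.4] [-0.43  1.03  0.07]
tilt 23.23 yaw 13.16 N 7499 3051 h 0.0349 len up [0.0411] y [0.0313] C [ 0.5768 -0.0258  0.1522]
C-G board frame [5.5, 0.4, -7.5]
rel seat 17.8 -2.1 9.1 phi 11.8 upper edge [57.9  0.3] lower edge [-30.2  18.6]
```

View pics/w25b.png

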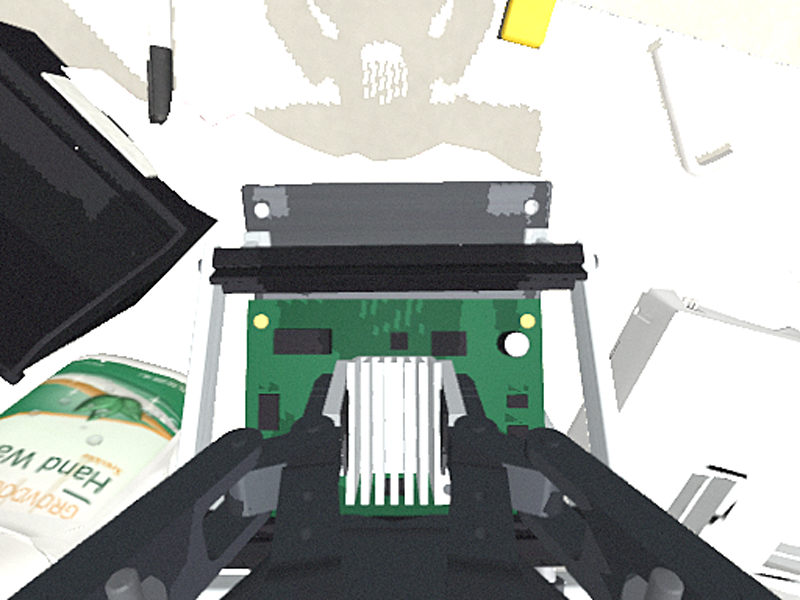

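Request:
{"api": "arm_command", "payload": {
  "motion": [
    [[0,0,-1.5,0],[0,0,-1.5,0],[0,0,-1.5,0],[0,0,-1.5,0],[0,0,0,0]]
  ],
  "newtons": 20,
  "gripper": 29.3
}}

```text
time: 19.82
tcp_pos: [0.5689, -0.0285, 0.1346]
ee_rot: [[-0.224, 0.974, 0.001], [0.974, 0.224, -0.001], [-0.001, 0.001, -1.0]]
wrist_force: [-14.0, -3.3, 5.1]
finger_gap: 0.345
```

```bash
python3 look.py w26 255,265,540,400
```

```text
19.8167 [ 0.5689 -0.0285  0.1346] [-0.224  0.974 -0.001] [-14.   -3.3   5.1] [-0.23  1.92  0.36]
tilt 25.01 yaw 13.73 N 7406 3180 h 0.0349 len up [0.0411] y [0.0319] C [ 0.5763 -0.0262  0.1494]
C-G board frame [5.3, 0.5, -7.1]
rel seat 15.7 -2.3 7.1 phi 10.0 upper edge [56.7 -0.4] lower edge [-31.9  15.2]
```

Request:
{"api": "arm_command", "payload": {
  "motion": [
    [[0,0,-1.5,0],[0,0,-1.5,0],[0,0,-1.5,0],[0,0,-1.5,0],[0,0,0,0]]
  ],
  "newtons": 20,
  "gripper": 29.5
}}

```text
time: 20.28
tcp_pos: [0.5689, -0.0285, 0.1282]
ee_rot: [[-0.224, 0.975, 0.001], [0.975, 0.224, -0.0], [-0.001, 0.001, -1.0]]
wrist_force: [-13.1, -2.3, 3.8]
finger_gap: 0.349
```

```bash
python3 look.py w27 255,265,540,400
```

```text
20.2833 [ 0.5689 -0.0285  0.1282] [-0.224  0.975 -0.001] [-13.1  -2.3   3.8] [-0.26  1.73  0.28]
tilt 30.41 yaw 13.72 N 6955 3384 h 0.0349 len up [0.0418] y [0.0321] C [ 0.5761 -0.0262  0.1443]
C-G board frame [5.0, 0.5, -6.3]
rel seat 12.6 -2.3 3.0 phi 4.6 upper edge [56.  -0.5] lower edge [-33.8   6.7]
```

Working beautifully; continue down the same way.

Request:
{"api": "arm_command", "payload": {
  "motion": [
    [[0,0,-1.5,0],[0,0,-1.5,0],[0,0,-1.5,0],[0,0,-1,0],[0,0,0,0]]
  ]
}}

```text
time: 20.75
tcp_pos: [0.569, -0.0284, 0.1227]
ee_rot: [[-0.224, 0.974, 0.002], [0.974, 0.224, -0.0], [-0.001, 0.002, -1.0]]
wrist_force: [-11.8, -3.1, 3.6]
finger_gap: 0.346
```

```bash
python3 look.py w28 255,300,540,400
```

```text
20.75 [ 0.569  -0.0284  0.1227] [-0.224  0.974 -0.001] [-11.8  -3.1   3.6] [-0.19  1.59  0.35]
tilt 35.15 yaw 13.7 N 6316 3470 h 0.0349 len up [0.0421] y [0.0322] C [ 0.5758 -0.0263  0.1397]
C-G board frame [4.6, 0.5, -5.7]
rel seat 9.7 -2.3 -0.6 phi -0.2 upper edge [54.7 -0.5] lower edge [-35.3  -0.7]
```

View pics/w28b.png

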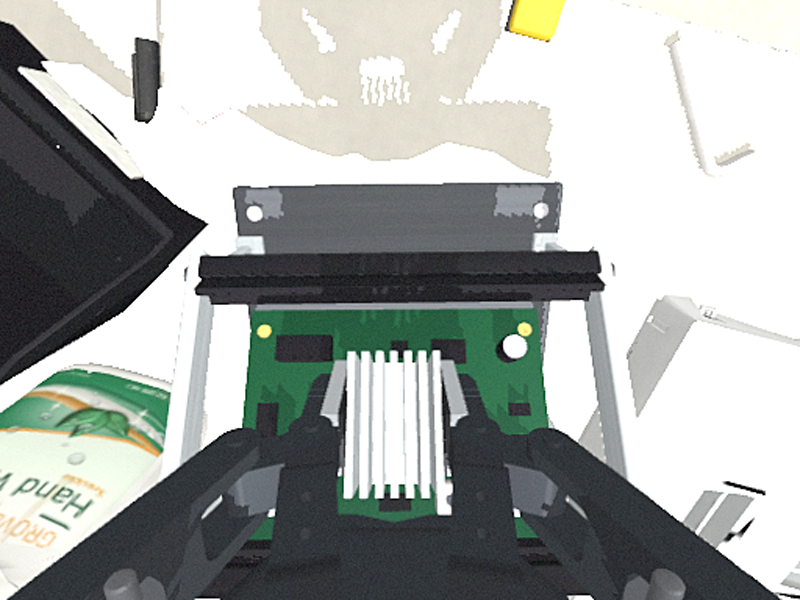

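Request:
{"api": "arm_command", "payload": {
  "motion": [
    [[-2.1,-0.5,-1.5,0],[-2.1,-0.5,-1.5,0],[-2.1,-0.5,-1.5,0],[-2.1,-0.5,-1.5,0],[-1.6,-0.4,-1.1,0],[0,0,0,0]]
  ]
}}

```text
time: 21.3
tcp_pos: [0.5615, -0.0303, 0.1173]
ee_rot: [[-0.225, 0.974, 0.009], [0.974, 0.225, 0.0], [-0.002, 0.009, -1.0]]
wrist_force: [-1.5, 1.4, 4.6]
finger_gap: 0.342
```

```bash
python3 look.py w29 255,310,540,400
```

```text
21.3 [ 0.5615 -0.0303  0.1173] [-0.225  0.974 -0.002] [-1.5  1.4  4.6] [0.05 0.22 0.21]
tilt 35.45 yaw 13.48 N 5596 3448 h 0.0349 len up [0.0421] y [0.0322] C [ 0.5681 -0.0281  0.1344]
C-G board frame [4.5, 0.6, -5.7]
rel seat 0.2 -2.3 -0.4 phi -0.5 upper edge [45.3 -0. ] lower edge [-44.7  -0.8]
```

View pics/w29b.png

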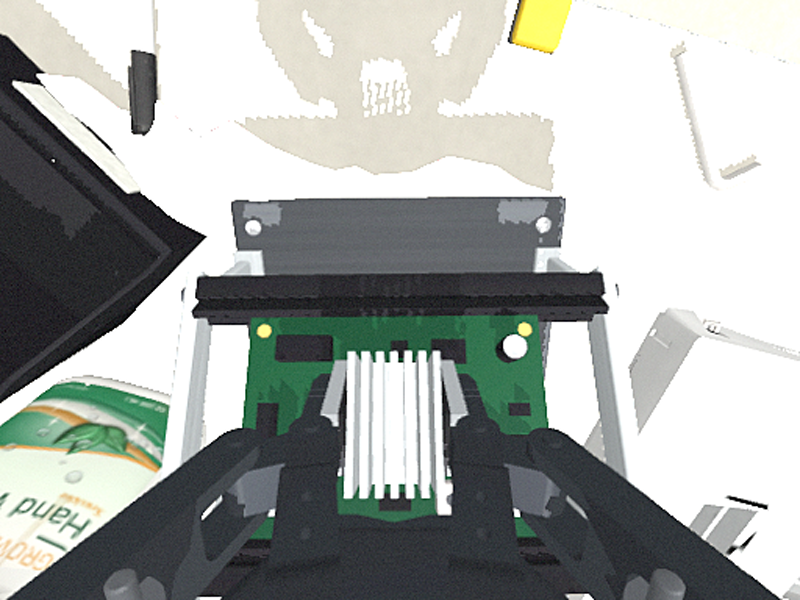

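Request:
{"api": "arm_command", "payload": {
  "motion": [
    [[0,0,0,0],[0,0,0,0],[0,0,0,0],[0,0,0,0],[0,0,5,0],[0,0,15,0],[0,0,30,0],[0,0,40,0],[-5,0,40,0],[-5,0,40,0],[-5,0,30,0],[-5,0,10,0],[0,0,0,0],[0,0,0,0]]
  ],
  "gripper": 85
}}

```text
time: 22.52
tcp_pos: [0.5389, -0.0305, 0.3229]
ee_rot: [[-0.224, 0.974, -0.0], [0.974, 0.224, 0.0], [0.0, 0.0, -1.0]]
wrist_force: [0.5, 0.4, -0.5]
finger_gap: 1.001
```

```bash
python3 - <<'E'
from h import *
s,c=snap('w30');print(s['tcp_pos'],s['ee_rot'][:,0],s['wrist_force'])
cv2.imwrite('pics/w30b.png',cv2.resize(np.clip(c['img']*1.4,0,255).astype(np.uint8),(800,600),interpolation=cv2.INTER_CUBIC))
s,c=snap('top1','top');im=c['img'][110:240,140:410];cv2.imwrite('pics/top1c.png',cv2.resize(im,None,fx=2.9,fy=2.9,interpolation=cv2.INTER_CUBIC))
E
```

```text
[ 0.5389015  -0.03049648  0.32286249] [-2.24439089e-01  9.74488103e-01  1.83140681e-04] [ 0.5150506   0.35075529 -0.46658135]
```

View pics/w30b.png

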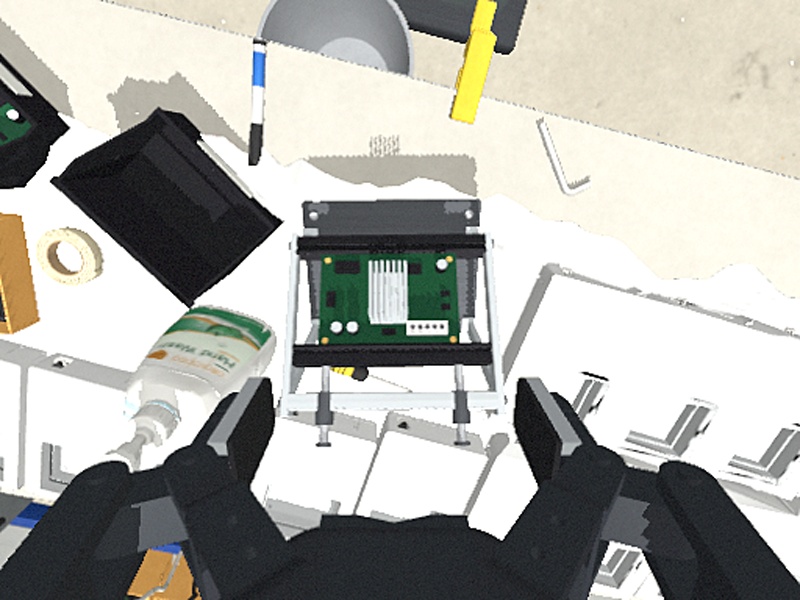

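View pics/top1c.png

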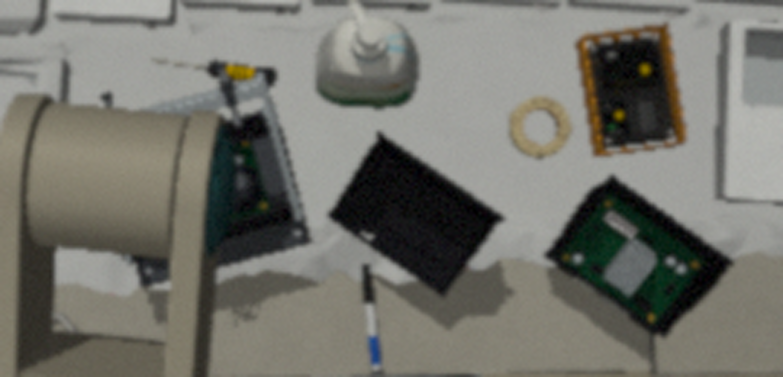

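```bash
python3 - <<'E'
from h import *
s,c=load('w30');W=cloud(s,c);hsv=cv2.cvtColor(c['img'],cv2.COLOR_BGR2HSV)
C,n,up,ey=sinkfit(W,hsv,(318,255,460,345),(362,252,412,328))
o=C-.0191*n
for b in((297,235,492,258),(293,342,493,366)):
    x0,y0,x1,y1=[int(q*.64) for q in b];P=W[y0:y1,x0:x1].reshape(-1,3);q=np.c_[(P-o)@up,(P-o)@ey,(P-o)@n]*1000
    k=abs(q[:,2]-9.5)<2.5;print(np.percentile(q[k],[1,50,99],axis=0).round(1).tolist())
from cell import manip
print(manip.hand_in())
E
```

```text
tilt 35.06 yaw 13.69 N 3059 447 h 0.0349 len up [0.0427] y [0.0285] C [ 0.5679 -0.0295  0.1347]
[[-57.7, -78.8, 7.1], [-50.0, 1.7, 8.5], [-40.2, 84.0, 10.7]]
[[39.4, -77.3, 7.0], [49.6, 3.6, 8.4], [56.9, 82.4, 10.5]]
the job is handed in; nothing more can be done
None
```

The changeover is done and handed in after about 22.5 s of the 61 s allowed.

**Finished board:** I pushed it up the slope, swung it out of the clamp and stood it in the empty bin. It leans at about 22.5° with its heat sink up. Seen again before I picked up the other board, the sink centre was within about 1 mm of where I expected it. In the bin I eased the grip until the board turned and settled, instead of letting it drop.

**Other board:** I put its upper edge in the spring rail, pushed up, swung the lower edge over the lip and let the spring close on it. After release:
- It sits at 35.1°, against the clamp's 35°.
- The rail mouths measure about 40 mm either side of the board's middle, which matches a board fully home in both grooves.
- The heat sink faces outwards.
- It is about 3 to 4 mm off centre along the rails, where 12 mm is allowed.

**Bystanders:** The last top and wrist pictures show the soap bottle and marker where they were, judged by eye. The hex key shows only in the wrist picture, because the arm hid it in the top one.

**Not as planned:**
- At 20 N the grip still held the finished board stiffly when I pressed it on the bin's back wall to turn it. It needed about 19 N of pressing there.
- Some moves fell 3 to 4 mm short sideways, which I corrected before gripping.

The highest force I read at the wrist was about 25 N, but I only read it at the end of each move.

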